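# Candle the marked egg

## Task

Candle the egg with the pencilled cross: while the candling lamp stands in its holder, turn the brightness ring on its tail to 3, then lift the lamp out and set its rubber cup centrally over the cross, with the lamp in line with the egg, which leans with the sloping tray. Press only lightly, so that the sprung cup gives about half of its travel, and finish while still holding the lamp there in the gripper. The shells are fragile: keep the gripper off the eggs and tray, and leave every egg in its cell and the other goods on the counter undisturbed.

Things in the scene. Friction and masses are not known exactly. Their poses are not given: they have to be found in the camera images.
- lamp: Candling lamp, a black torch 137 mm long, 0.19 kg, cup-down in its holder. Origin on its axis at the free lip of the rubber cup, +z along the axis to the tail. By z in mm: rubber cup 31 across (0 to 14); hexagonal head 36 across flats, flats facing +-y (14 to 50); plain round barrel 26 across, to hold it by (50 to 113); scale flange 44 across (113 to 117); brightness ring 28 across (118 to 137).
- lamp_grip (a point): Point on the lamp's axis at z 88 mm: where to grip the barrel (26 mm across); the tail's top is 49 mm above it and the flange's underside 25 mm above it.
- ring_grip (a point): Centre of the brightness ring, on the lamp's axis at z 127.5 mm; ring round, 28 mm across, 19 mm tall, its top 9.5 mm above this point, the flange's top face 10.5 mm below. Fingers may come down beside it almost to the flange. The lamp itself turns up to about 6 degrees in its holder before the holder stops it.
- ring (a joint): Angle of the brightness ring on the lamp, rad: 0 at setting 0, growing clockwise seen from the tail (from above as it stands). Click stops every 30 degrees (0.5236 rad) for settings 0 to 5, so setting 3 reads 1.571; end stops just past 0 and 5. It starts at or near 0 or 1. Turning past a click takes about 0.04 N m.
- ring_index (a point): Outer end of the one white index line on the ring's top, 13.5 mm off its axis; turns with the ring. It points to white ticks on the flange numbered 0 to 5, which lie clockwise from above at +75, +45, +15, -15, -45 and -75 degrees from the lamp's +x towards its +y (3 is at -15).
- cup (a joint): How far the rubber cup is pushed into the head, m: 0 free, 0.010 fully in (then it is rigid). Its spring pushes with about 0.45 N and 0.45 N more per mm, so half travel (5 mm) is about 2.7 N.
- lip (a point): Centre of the cup's lip, on the lamp's axis in the plane of the lip's lower edge; it moves with the cup. The lip is a round rubber ring of 6 mm section on a 25 mm circle, hollow inside, so it seats around the egg's crown.
- holder: Grey holder screwed to the counter (fixed), base 100 x 90 x 6 mm, with a pocket 60 x 56 mm outside and 48 mm high that takes the lamp's head with 1 mm play. Origin at the centre of its underside; the lamp's origin sits 8 mm above it and its axes agree with the holder's. The head stands 26 mm deep in the pocket: lift the lamp straight up by 30 mm or more to clear it.
- tray: Fixed wooden display rack, 240 x 285 mm, carrying a grey pulp egg tray of 4 x 5 cells (48 mm apart) that slopes 12 degrees, low side to its +x. Origin at the centre of its underside on the counter, z up (only its top slopes). Sloping board 42 mm high in the middle; posts reach 42 mm and egg crowns 60 mm above it. Five loose eggs in the second row from the high side; the rest are stuck.
- egg_marked: The egg to candle, brown, 58 mm long and 44 mm across, 62 g, loose in one of the five cells of its row, the only one with a dark pencilled cross (24 mm) on its blunt end. Origin at its pointed lower end, +z along its axis up to the crown: it leans 12 degrees with the tray.
- crown (a point): Centre of the cross on the marked egg: its crown, 58 mm up its axis; the blunt end is a ball of 22 mm radius. With the cup seated the lip's plane is 3.3 mm below this point.
- egg_b: A plain brown egg of the same size without a cross, loose in another cell of the same row. Origin at its lower end.
- egg_c: A plain brown egg of the same size without a cross, loose in another cell of the same row. Origin at its lower end.
- egg_d: A plain brown egg of the same size without a cross, loose in another cell of the same row. Origin at its lower end.
- egg_e: A plain brown egg of the same size without a cross, loose in another cell of the same row. Origin at its lower end.
- jar: Amber glass jar with white cap, 58 mm across, 85 mm tall; origin at the centre of its underside.
- can: Tin can 74 mm across, 105 mm tall; origin at the centre of its underside.
- weight: Iron scale weight 44 mm across, 52 mm tall; origin at the centre of its underside.
- tape: Roll of clear tape lying flat, 90 mm across, 24 mm tall; origin at the centre of its underside.
- calculator: Desk calculator 145 x 100 x 20 mm lying flat; origin at the centre of its underside.
- marker: Marker pen 130 mm long, 13 mm thick, lying along its x; origin under its middle.
Not all that is in view belongs to the job. Leave any purple look-alike of the egg_marked alone.

How it is judged:
By the outcome, as a careful person would: the job done as asked, in the order asked, and still so for the second after the job is handed in, while the arm keeps its last pose, push and grip.
It also fails if it takes over 58 s, if anything falls off the work surface, if the arm or the gripper's body presses on something with over 40 N, if the wrist force passes 120 N, or if a joint passes its speed limit or range.

## Robot

A 7-joint arm with a two-finger parallel gripper is mounted at the origin on the work surface. World frame = base frame: x ahead of the robot, y to its left, z up, the work surface at z = 0. Lengths are in m, angles in rad, forces in N, time in s.
With the tool pointing down it reaches from about 0.425 to 0.95 m from the base axis. Payload 16.7 kg.
Tool frame: the origin (TCP) lies at the centre of the arm's flange, where the gripper is bolted on; the fingertips stand 199 mm ahead of it and the grasp point (between the pads) lies 180 mm ahead of it; z points along the fingers, y is the direction in which the jaws open and shut (so a half turn about z gives the same grasp; the last joint's range is limited). The gripper opens to 94 mm and grips with 3 to 60 N. Pads are 16 mm wide; open, the fingers measure 119 mm over their backs; the gripper's body (75 mm by 177 mm) begins 78 mm behind the grasp point.
Start: joints at [-1.466, 0.426, 0.074, 1.606, -0.034, 1.111, -0.067], TCP at [0.17, 0.653, 0.405] pointing down, gripper open.
Joint ranges: [-2.85, 2.85], [-0.5, 2.14], [-1.23, 1.37], [0.21, 2.46], [-1.02, 4.16], [0.16, 2.05], [-2.73, 2.73]. Speed limits (rad/s): [1.89, 1.89, 2.39, 2.39, 3.01, 3.01, 3.01].

## Interface

Orientations are given as a unit quaternion [w, x, y, z].
In Python, from workcell import read_state, capture, close_job, boxes_of, tip_of gives the robot as it stands. The module is installed in compiled form; this text tells all that it offers.
- The arm moves only by the shell command python3 -m pendant 'ROWS' [OPENING]. ROWS is JSON, a list of rows, each an object of numbers: "x", "y", "z": the shift along the tool's x, y, z in cm; "rx", "ry", "rz": the turn, a rotation vector about the tool's x, y, z in rad. A call has 1 to 10 rows; each row is the pose to reach, as a shift and turn from the pose measured when the call began, along the tool's axes at that moment; what a row does not reach only later rows make up. A row lasts 1/10 s, in which the tool goes at most 50 mm and 8.59 degrees, less where a joint would pass 70% of its speed; a pose out of reach is approached as far as the arm can. A call with a gripper value outside its range is refused whole. OPENING is the opening, from -1 (shut) to 1 (fully open), set as the call begins (- or left out, the last holds). The fingers move at their own pace and stop on an object; the grip force is fixed at half the most. Time passes only in rows, so rows that repeat a pose let the fingers close. It gives the time, the measured TCP pose, the force and the opening at its end, in the units of the state.
- read_state(): the state, without advancing time (a new reading comes with each control period).
- capture(name): name is "scene" or "side" or "wrist"; returns a dict with "color" (420x560x3 uint8, blue, green, red), "camera_matrix" (3x3 intrinsics, pixels), "R" (3x3) and "t" (3): a world point X has camera coordinates R X + t. Camera axes: x right, y down, z forward; pixel columns grow to the right and rows downward; lengths in m; the calibration is good to about 2 mm. A picture is of the moment at which its call begins. There is no depth.
- close_job(): hands the job in, once; it reports no verdict.
Trained networks look in the newest picture that a camera, given by its name, has taken for a name from the list of things; names that differ only in an ending like _2 or _b are one class to them, and where a whole thing is asked for, a point or a joint stands for the part that bears it (a point fixed in the world has none). Each returns a list of dicts, best first, with "score" (0 to 1); they miss things now and then, are a little off and sometimes report something else, mostly with a low value. They report only what shows in the picture. A call takes as long as a camera call. They do not tell look-alikes from the thing itself.
- boxes_of(camera, thing): "xy" ([column, row] in pixels, amid what is visible of it).
- tip_of(camera, thing): "xy" ([column, row] in pixels: a listed point, or the origin of a listed thing).
The state is a dict: "t": time; "joint_pos": joint angles; "qd": joint speeds; "joint_efforts": joint torques, N m; "ee_pos": TCP position; "orientation": TCP orientation; "wrist_force": force on the tool from outside, world axes, zero at the start; "wrist_torque": the same for the moment, N m; "finger_gap": finger opening in m.
Only numpy, scipy, OpenCV 4.12 (cv2) and the standard library are available. Lean on these libraries where they do the work, as an engineer would, in place of code of your own. Each camera call takes 0.05 s, during which the arm holds its last target. There are 200 camera calls.

## Working session

There is one attempt and no reset: what is moved stays moved. The work goes in short steps, Python scripts to look and compute and a shell command to move; the robot and the scene stay as the last step left them, time stands still between calls to the robot, and variables do not carry over. Pictures are saved under pics/ and viewed, about 8 in all and at most 12, crops included, and the job is handed in when it is done.

```bash
mkdir -p pics; cat > h.py <<'E'
import numpy as np, cv2
from workcell import read_state, capture, close_job, boxes_of, tip_of
from scipy.spatial.transform import Rotation as Ro
def rot(s): 
    q=s["orientation"]; return Ro.from_quat([q[1],q[2],q[3],q[0]]).as_matrix()
def ray(c,xy):
    p=cv2.undistortPoints(np.array([[xy]],float),c["camera_matrix"],None)[0,0]
    d=c["R"].T@np.array([p[0],p[1],1.]); return -c["R"].T@c["t"], d/np.linalg.norm(d)
def tri(rs):
    A=0;b=0
    for o,d in rs:
        P=np.eye(3)-np.outer(d,d); A=A+P; b=b+P@o
    X=np.linalg.solve(A,b); return X,[round(1e3*np.linalg.norm((np.eye(3)-np.outer(d,d))@(X-o)),1) for o,d in rs]
def proj(c,X):
    x=c["camera_matrix"]@(c["R"]@np.asarray(X)+c["t"]); return x[:2]/x[2]
def onz(r,z): o,d=r; return o+d*(z-o[2])/d[2]
E
python3 - <<'E'
from h import *
np.set_printoptions(precision=4,suppress=True)
ims=[]
C={}
for n in ["scene","side","wrist"]:
    c=capture(n); C[n]=c; cv2.imwrite(f"pics/{n}0.png",c["color"]); ims.append(c["color"])
    print(n,"cam at",-c["R"].T@c["t"])
    for th in ["lamp","lamp_grip","ring_grip","ring_index","holder","tray","crown","egg_marked","egg_b"]:
        print(th,[(np.round(d["xy"],1).tolist(),round(d["score"],2)) for d in tip_of(n,th)[:6]])
cv2.imwrite("pics/a.png",cv2.resize(np.hstack(ims[:2]),(800,300)))
s=read_state();print(s["ee_pos"],s["orientation"],s["finger_gap"],s["t"],s["wrist_force"])
E
```

```text
scene cam at [1.0265 0.5345 1.1662]
lamp [([335.8, 271.2], 0.64), ([328.7, 290.6], 0.58)]
lamp_grip [([335.9, 271.9], 0.98), ([363.2, 252.6], 0.66)]
ring_grip [([336.5, 265.9], 0.86)]
ring_index [([337.1, 263.9], 0.53)]
holder [([331.6, 292.9], 0.6)]
tray [([210.0, 227.8], 0.75), ([268.6, 323.0], 0.57)]
crown [([247.9, 162.5], 0.75), ([248.1, 133.1], 0.73), ([269.7, 180.5], 0.72), ([137.9, 184.1], 0.67), ([183.7, 186.8], 0.59)]
egg_marked [([166.7, 187.1], 0.76), ([255.3, 184.4], 0.71), ([265.8, 136.9], 0.6), ([190.7, 194.7], 0.54), ([231.1, 157.7], 0.47), ([268.0, 320.9], 0.22)]
egg_b [([231.3, 217.0], 0.67), ([212.8, 207.9], 0.59), ([244.4, 226.8], 0.59)]
side cam at [0.3283 0.8073 1.0137]
lamp [([251.1, 309.2], 0.73), ([318.5, 261.9], 0.31)]
lamp_grip [([252.7, 286.4], 0.79)]
ring_grip [([252.5, 272.3], 0.58), ([265.1, 133.3], 0.53), ([184.5, 278.4], 0.31)]
ring_index [([247.6, 274.5], 0.54)]
holder [([251.7, 308.8], 0.89), ([263.7, 131.7], 0.34), ([149.3, 357.6], 0.24)]
tray [([254.2, 187.2], 0.59)]
crown [([373.3, 155.6], 0.71), ([339.3, 170.1], 0.64), ([342.7, 195.7], 0.62), ([265.5, 133.1], 0.54), ([258.8, 124.6], 0.49)]
egg_marked [([339.9, 163.4], 0.76), ([271.8, 138.5], 0.73), ([265.2, 150.4], 0.69), ([328.0, 189.9], 0.56), ([380.5, 169.8], 0.54), ([269.3, 161.5], 0.52)]
egg_b [([263.9, 187.9], 0.6), ([249.9, 307.0], 0.6), ([260.9, 173.5], 0.58), ([266.2, 163.3], 0.48)]
wrist cam at [0.0999 0.6725 0.3867]
lamp []
lamp_grip []
ring_grip []
ring_index []
holder []
tray []
crown []
egg_marked []
egg_b []
[0.1701 0.6532 0.4047] [-0.      0.1271  0.9919  0.    ] 0.09393502128644199 1.5 [ 0.1496 -0.2021  0.5895]
```

View pics/scene0.png

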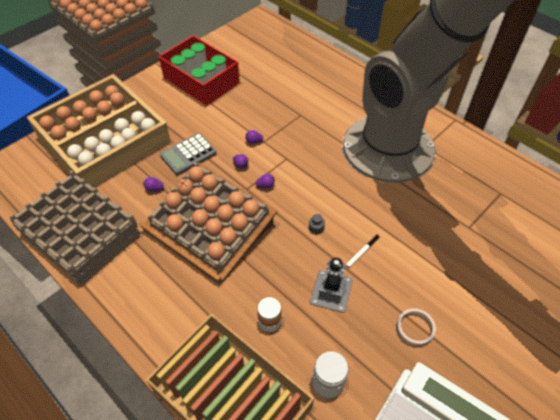

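View pics/side0.png

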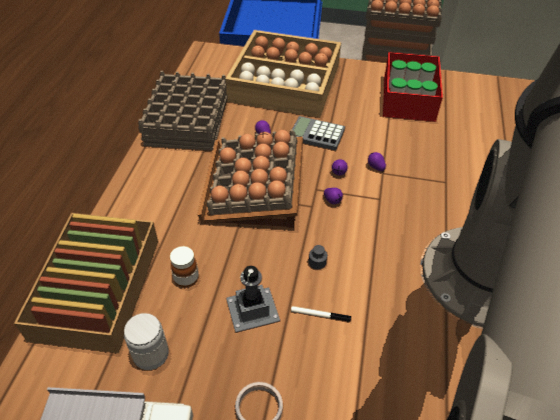

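The scene view shows the lamp in its holder at about (335,270) and the tray at (210,220). In the side view they are at (252,285) and (255,180). The purple eggs are the look-alikes. Next I'll triangulate and enlarge the tray.

```bash
python3 - <<'E'
from h import *
np.set_printoptions(precision=4,suppress=True)
a=capture("scene");b=capture("side")
T=lambda p,q:tri([ray(a,p),ray(b,q)])
print("lampgrip",T([335.9,271.9],[252.7,286.4]));print("ring",T([336.5,265.9],[252.5,272.3]))
print("holder",T([331.6,292.9],[251.7,308.8]))
print("tray",T([210,227.8],[254.2,187.2]))
print("weight",T([317,223],[318,257]), "marker",T([362,252],[321,314]),"jar",T([269,314],[183,267]))
for n,c in (("scene",a),("side",b)):
    print(n,"eggs",[(np.round(d["xy"],0).tolist(),round(d["score"],2)) for d in boxes_of(n,"egg_marked")])
ca=cv2.resize(a["color"][160:280,135:285],None,fx=4,fy=4,interpolation=3)[:,:600]
cb=cv2.resize(b["color"][120:225,200:310],None,fx=3.6,fy=3.6,interpolation=3)
H=480; f=lambda i:cv2.resize(i,(400,int(i.shape[0]*400/i.shape[1])))
A,B=f(ca),f(cb); h=max(A.shape[0],B.shape[0]); o=np.zeros((h,800,3),np.uint8); o[:A.shape[0],:400]=A;o[:B.shape[0],400:]=B
cv2.imwrite("pics/b.png",o); print(o.shape)
E
```

```text
lampgrip (array([0.4962, 0.206 , 0.0968]), [np.float64(0.9), np.float64(0.9)])
ring (array([0.4991, 0.2038, 0.1354]), [np.float64(4.1), np.float64(4.1)])
holder (array([0.5026, 0.2067, 0.0051]), [np.float64(2.2), np.float64(2.2)])
tray (array([ 0.5845, -0.1659, -0.001 ]), [np.float64(0.6), np.float64(0.6)])
weight (array([0.3803, 0.047 , 0.0241]), [np.float64(1.0), np.float64(1.0)]) marker (array([0.3522, 0.1847, 0.0014]), [np.float64(1.2), np.float64(1.2)]) jar (array([0.6696, 0.1529, 0.0457]), [np.float64(2.5), np.float64(2.5)])
scene eggs [([266.0, 180.0], 0.8), ([153.0, 183.0], 0.66), ([189.0, 188.0], 0.65), ([255.0, 134.0], 0.53), ([238.0, 162.0], 0.49)]
side eggs [([262.0, 126.0], 0.67), ([266.0, 138.0], 0.66), ([341.0, 169.0], 0.61), ([335.0, 194.0], 0.59), ([377.0, 161.0], 0.59), ([322.0, 318.0], 0.34)]
(381, 800, 3)
```

View pics/b.png

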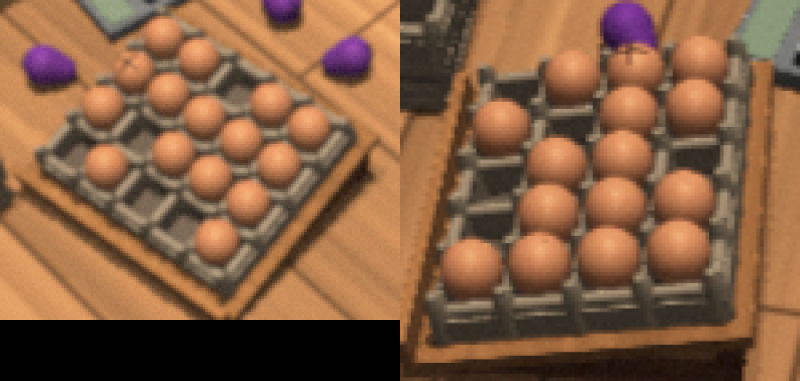

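The marked egg is the one at scene (184,185) and side (264,136). It's the only brown egg with a dark cross, at the far end of the loose row. The rest have no cross, and the three purple ones on the counter are decoys. I'm moving above the lamp now.

```bash
python3 -m pendant '[{"x":-4.3,"y":-3.5},{"x":-8,"y":-6.5},{"x":-11.5,"y":-9.5},{"x":-15,"y":-12.5},{"x":-18.5,"y":-15.5},{"x":-22,"y":-18.3},{"x":-25.5,"y":-21},{"x":-29,"y":-24},{"x":-32.5,"y":-27},{"x":-36,"y":-30}]'
python3 -m pendant '[{"x":-3,"y":-2},{"x":-6,"y":-4.5,"z":-1},{"x":-7.2,"y":-5.1,"z":-1.5},{"x":-7.2,"y":-5.1,"z":-1.5},{"x":-7.2,"y":-5.1,"z":-1.5}]'
python3 - <<'E'
from h import *
np.set_printoptions(precision=4,suppress=True)
s=read_state(); print(s)
c=capture("wrist"); cv2.imwrite("pics/w1.png",c["color"]); print(-c["R"].T@c["t"],c["R"][2])
for th in ["lamp_grip","ring_grip","ring_index","holder","lamp"]:
    print(th,[(np.round(d["xy"],1).tolist(),round(d["score"],2)) for d in tip_of("wrist",th)[:4]])
a=capture("scene");b=capture("side")
T=lambda p,q:tri([ray(a,p),ray(b,q)])
print("crown",T([184,185],[264.2,136]))
E
```

```text
{'t': 1.7, 'joint_pos': array([-1.4655,  0.4261,  0.0739,  1.606 , -0.0341,  1.1108, -0.0671]), 'qd': array([ 0.0007,  0.002 , -0.0021, -0.0012,  0.0009, -0.0009,  0.0007]), 'joint_efforts': array([  0.    , -93.5493,   3.6628, -45.4554,  -0.049 ,   0.0128,
         0.    ]), 'ee_pos': array([0.1702, 0.6532, 0.4046]), 'orientation': array([-0.    ,  0.1271,  0.9919, -0.0001]), 'wrist_force': array([-0.0558,  0.2471,  0.4948]), 'wrist_torque': array([-0.0148, -0.002 , -0.0266]), 'finger_gap': 0.09406148312853188}
[0.0999 0.6725 0.3867] [ 0.2441 -0.0659 -0.9675]
lamp_grip []
ring_grip []
ring_index []
holder []
lamp []
crown (array([ 0.5781, -0.2636,  0.0966]), [np.float64(0.7), np.float64(0.7)])validation failed for argument at $[0]...
validation failed for argument at $[0]...
```

View pics/w1.png

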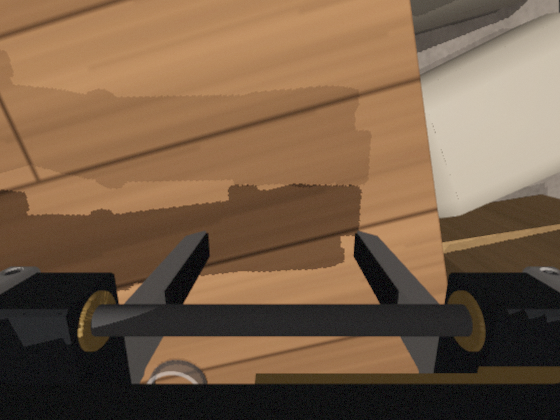

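The moves were refused; the rows probably need all six numbers. The picture shows straight fingers at (190,260) and (375,260), with no recess behind the pads for the lamp's flange.

```bash
python3 -m pendant '[{"x":-4.3,"y":-3.5,"z":0,"rx":0,"ry":0,"rz":0},{"x":-8,"y":-6.5,"z":0,"rx":0,"ry":0,"rz":0},{"x":-11.5,"y":-9.5,"z":0,"rx":0,"ry":0,"rz":0},{"x":-15,"y":-12.5,"z":0,"rx":0,"ry":0,"rz":0},{"x":-18.5,"y":-15.5,"z":0,"rx":0,"ry":0,"rz":0},{"x":-22,"y":-18.3,"z":0,"rx":0,"ry":0,"rz":0},{"x":-25.5,"y":-21,"z":0,"rx":0,"ry":0,"rz":0},{"x":-29,"y":-24,"z":0,"rx":0,"ry":0,"rz":0},{"x":-32.5,"y":-27,"z":0,"rx":0,"ry":0,"rz":0},{"x":-36,"y":-30,"z":0,"rx":0,"ry":0,"rz":0}]'
python3 -c "from h import *;s=read_state();print(s['t'],s['joint_pos'].round(3),s['ee_pos'].round(4),s['orientation'].round(4))"
```

```text
t: 3.1
ee_pos: [0.4436, 0.2704, 0.405]
orientation: [0.0, 0.127, 0.992, 0.0]
wrist_force: [1.1, 0.8, -0.2]
finger_gap: 0.094
3.1 [-0.927  0.171  0.289  1.965 -0.057  1.013  0.704] [0.4436 0.2704 0.405 ] [2.000e-04 1.270e-01 9.919e-01 3.000e-04]
```

```bash
python3 -m pendant '[{"x":-4,"y":-2,"z":0,"rx":0,"ry":0,"rz":0},{"x":-8,"y":-4,"z":0,"rx":0,"ry":0,"rz":0},{"x":-12,"y":-4.9,"z":0,"rx":0,"ry":0,"rz":0},{"x":-12,"y":-4.9,"z":0,"rx":0,"ry":0,"rz":0},{"x":-12,"y":-4.9,"z":0,"rx":0,"ry":0,"rz":0}]'
python3 - <<'E'
from h import *
np.set_printoptions(precision=4,suppress=True)
s=read_state(); print(s["joint_pos"],s["ee_pos"],s["t"])
c=capture("wrist"); o=c["color"]; 
for th in ["lamp_grip","ring_grip","ring_index","holder","lamp"]:
    print(th,[(np.round(d["xy"],1).tolist(),round(d["score"],2)) for d in tip_of("wrist",th)[:4]])
for X in ([.499,.205,.1355],[.499,.205,.145]): print(proj(c,X))
u,v=proj(c,[.499,.205,.13]).astype(int)
cr=o[max(0,v-75):v+75,max(0,u-100):u+100]; cv2.imwrite("pics/w2.png",cv2.resize(cr,None,fx=4,fy=4,interpolation=cv2.INTER_CUBIC)); cv2.imwrite("pics/w2full.png",o)
E
```

```text
t: 3.6
ee_pos: [0.5478, 0.1922, 0.4047]
orientation: [0.0, 0.128, 0.992, 0.0]
wrist_force: [-0.4, 0.4, -0.1]
finger_gap: 0.0945
[-0.7474  0.2816  0.3644  1.8392 -0.1152  1.0412  0.9766] [0.5478 0.1922 0.4047] 3.6
lamp_grip [([278.9, 163.3], 0.22)]
ring_grip [([278.4, 161.0], 0.62)]
ring_index [([296.0, 158.8], 0.71)]
holder []
lamp [([279.9, 154.3], 0.62)]
[280.5982 154.9464]
[280.5537 156.0019]
```

View pics/w2.png

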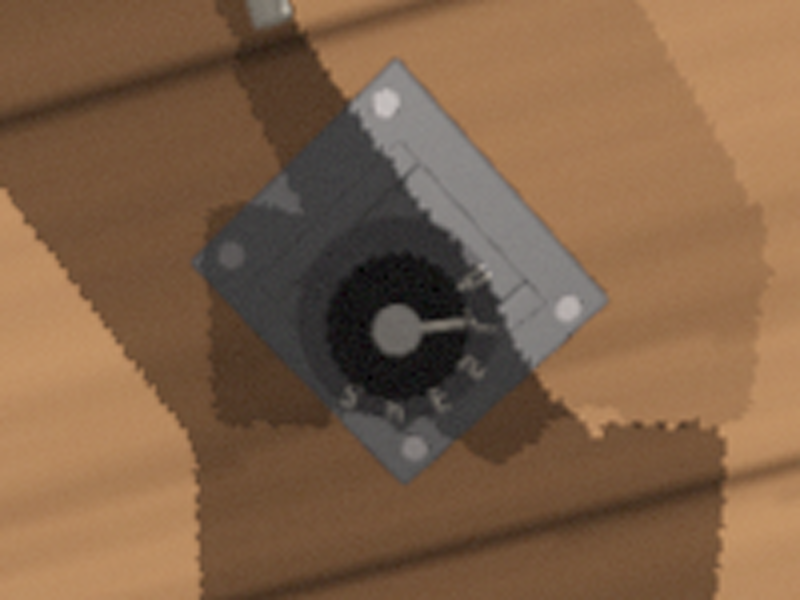

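The index line is at setting 1: the tip is at (296,159), the ring centre at (279,161), and the numerals 0 to 5 run clockwise. So the ring needs +60°. I'll work out the lamp axis and yaw next.

```bash
python3 - <<'E'
from h import *
np.set_printoptions(precision=4,suppress=True)
c=capture("wrist"); u,v=proj(c,[.499,.205,.13]).astype(int); o=np.array([u-100,v-75])
P=lambda p,z: onz(ray(c,o+np.array(p)/4-.4),z)
cen=P([397,330],.145); print("ring",cen,"net",onz(ray(c,[278.4,161.]),.1355))
i=P([466,323],.145); d=i-cen; print("index dir deg",np.degrees(np.arctan2(d[1],d[0])),np.linalg.norm(d[:2]))
k=[P(p,.006) for p in ([397,58],[607,298],[405,485],[193,263])]
print(k,"mid",np.mean(k,0))
for a,b in ((0,1),(1,2),(2,3),(3,0)):
    e=k[b]-k[a]; print(np.linalg.norm(e),np.degrees(np.arctan2(e[1],e[0])))
E
```

```text
ring [0.5023 0.2029 0.145 ] net [0.5025 0.2033 0.1355]
index dir deg 81.22184851996062 0.014106546739384895
[array([0.4377, 0.2182, 0.006 ]), array([0.5241, 0.2646, 0.006 ]), array([0.5672, 0.1869, 0.006 ]), array([0.4805, 0.1403, 0.006 ])] mid [0.5024 0.2025 0.006 ]
0.09806377368229606 28.259123124533637
0.0889071712653427 -60.939127437287134
0.09849618904763545 -151.74576523621104
0.08889376888165497 118.78226485005915
```

```bash
python3 -m pendant '[{"x":3,"y":-0.1,"z":0,"rx":0,"ry":0,"rz":0},{"x":4.65,"y":-0.1,"z":2,"rx":0,"ry":0,"rz":0},{"x":4.65,"y":-0.1,"z":5,"rx":0,"ry":0,"rz":0},{"x":4.65,"y":-0.1,"z":7,"rx":0,"ry":0,"rz":0},{"x":4.65,"y":-0.1,"z":7.75,"rx":0,"ry":0,"rz":0},{"x":4.65,"y":-0.1,"z":7.75,"rx":0,"ry":0,"rz":0}]' 1
python3 -m pendant '[{"x":0,"y":0,"z":0,"rx":0,"ry":0,"rz":0},{"x":0,"y":0,"z":0,"rx":0,"ry":0,"rz":0},{"x":0,"y":0,"z":0,"rx":0,"ry":0,"rz":0},{"x":0,"y":0,"z":0,"rx":0,"ry":0,"rz":0},{"x":0,"y":0,"z":0,"rx":0,"ry":0,"rz":0},{"x":0,"y":0,"z":0,"rx":0,"ry":0,"rz":0}]' -1
python3 -c "from h import *;s=read_state();print(s['t'],s['joint_pos'].round(3),s['wrist_torque'].round(3))"
```

```text
t: 4.55
ee_pos: [0.5015, 0.2042, 0.3272]
orientation: [-0.0, 0.126, 0.992, 0.0]
wrist_force: [-0.9, -1.1, 0.2]
finger_gap: 0.0945
t: 5.15
ee_pos: [0.5015, 0.2042, 0.3273]
orientation: [-0.0, 0.126, 0.992, 0.0]
wrist_force: [-0.4, 0.1, -0.2]
finger_gap: 0.0496
5.15 [-0.784  0.307  0.334  1.997 -0.132  0.859  0.939] [ 0.004  0.022 -0.025]
```

```bash
python3 -m pendant '[{"x":0,"y":0,"z":0,"rx":0,"ry":0,"rz":0},{"x":0,"y":0,"z":0,"rx":0,"ry":0,"rz":0},{"x":0,"y":0,"z":0,"rx":0,"ry":0,"rz":0},{"x":0,"y":0,"z":0,"rx":0,"ry":0,"rz":0},{"x":0,"y":0,"z":0,"rx":0,"ry":0,"rz":0}]' -1
python3 -c "from h import *;s=read_state();print(s['t'],s['joint_pos'].round(3),s['wrist_torque'].round(3))"
```

```text
t: 5.65
ee_pos: [0.5015, 0.2041, 0.3273]
orientation: [-0.0, 0.126, 0.992, 0.0]
wrist_force: [0.3, -1.3, 0.2]
finger_gap: 0.0271
5.65 [-0.783  0.307  0.334  1.997 -0.132  0.859  0.939] [-0.245  0.023 -0.057]
```

```bash
python3 -m pendant '[{"x":0,"y":0,"z":0,"rx":0,"ry":0,"rz":0.12},{"x":0,"y":0,"z":0,"rx":0,"ry":0,"rz":0.26},{"x":0,"y":0,"z":0,"rx":0,"ry":0,"rz":0.4},{"x":0,"y":0,"z":0,"rx":0,"ry":0,"rz":0.54},{"x":0,"y":0,"z":0,"rx":0,"ry":0,"rz":0.68},{"x":0,"y":0,"z":0,"rx":0,"ry":0,"rz":0.82},{"x":0,"y":0,"z":0,"rx":0,"ry":0,"rz":0.96},{"x":0,"y":0,"z":0,"rx":0,"ry":0,"rz":1.08},{"x":0,"y":0,"z":0,"rx":0,"ry":0,"rz":1.15},{"x":0,"y":0,"z":0,"rx":0,"ry":0,"rz":1.15}]'
python3 -c "from h import *;s=read_state();print(s['t'],s['joint_pos'].round(3),s['wrist_torque'].round(3))"
```

```text
t: 6.65
ee_pos: [0.5016, 0.2043, 0.3273]
orientation: [-0.0, 0.646, 0.763, -0.0]
wrist_force: [0.5, 0.3, -0.9]
finger_gap: 0.0273
6.65 [-0.98   0.336  0.579  2.007 -0.24   0.864 -0.104] [-0.287 -0.213 -0.008]
```

```bash
python3 -m pendant '[{"x":0,"y":0,"z":0,"rx":0,"ry":0,"rz":0},{"x":0,"y":0,"z":0,"rx":0,"ry":0,"rz":0},{"x":0,"y":0,"z":-2,"rx":0,"ry":0,"rz":0},{"x":0,"y":0,"z":-5,"rx":0,"ry":0,"rz":0},{"x":-3,"y":0,"z":-8,"rx":0,"ry":0,"rz":0},{"x":-5,"y":0,"z":-8,"rx":0,"ry":0,"rz":0},{"x":-5,"y":0,"z":-8,"rx":0,"ry":0,"rz":0}]' 1
python3 - <<'E'
from h import *
np.set_printoptions(precision=4,suppress=True)
s=read_state(); print(s["joint_pos"],s["ee_pos"],s["t"])
c=capture("wrist"); 
print([(np.round(d["xy"],1).tolist(),round(d["score"],2)) for d in tip_of("wrist","ring_index")[:4]])
u,v=proj(c,[.5024,.2028,.135]).astype(int); print(u,v)
cv2.imwrite("pics/w3.png",cv2.resize(c["color"][max(0,v-60):v+60,max(0,u-80):u+80],None,fx=5,fy=5,interpolation=cv2.INTER_CUBIC)); cv2.imwrite("pics/w3full.png",c["color"])
E
```

```text
t: 7.35
ee_pos: [0.5103, 0.1522, 0.4083]
orientation: [0.0, 0.647, 0.763, 0.001]
wrist_force: [-1.1, -0.5, -0.1]
finger_gap: 0.0797
[-0.9647  0.2133  0.6451  1.9496 -0.1502  1.024  -0.088 ] [0.5103 0.1522 0.4083] 7.35
[([296.8, 156.8], 0.63)]
280 154
```

View pics/w3.png

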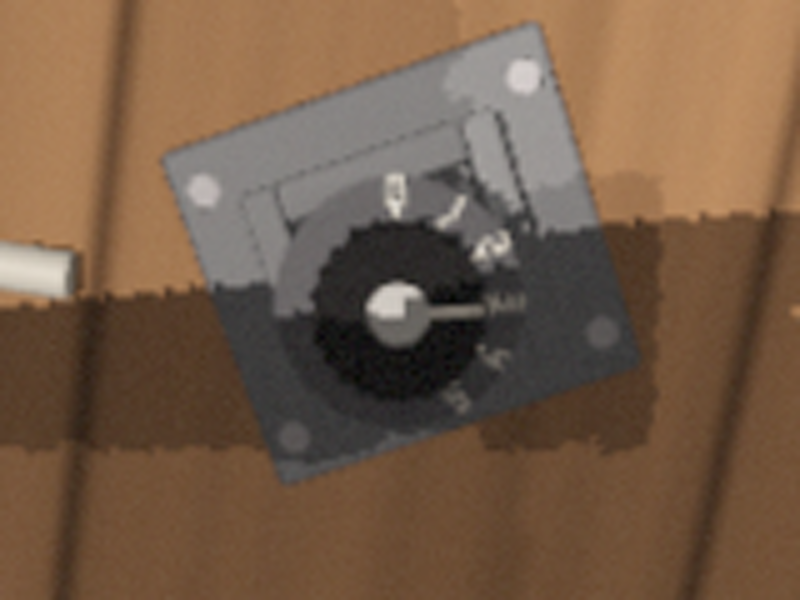

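The index now points at 3: tip at (297,157), numeral 3 just outside it. The fingers are straight, so the flange blocks a straight-down barrel grip and I need a tilted one. I'll fit the arm's kinematics from the readings so far to choose a reachable tilt.

```bash
cat > kin.py <<'E'
import numpy as np, itertools
from scipy.spatial.transform import Rotation as Ro
from scipy.optimize import least_squares
S=[([-1.4655,.4261,.0739,1.606,-.0341,1.1108,-.0671],(.1702,.6532,.4046),(0,.1271,.9919,0)),
([-.927,.171,.289,1.965,-.057,1.013,.704],(.4436,.2704,.405),(0,.127,.9919,0)),
([-.7474,.2816,.3644,1.8392,-.1152,1.0412,.9766],(.5478,.1922,.4047),(0,.128,.992,0)),
([-.784,.307,.334,1.997,-.132,.859,.939],(.5015,.2042,.3272),(0,.126,.992,0)),
([-.98,.336,.579,2.007,-.24,.864,-.104],(.5016,.2043,.3273),(0,.646,.763,0)),
([-.9647,.2133,.6451,1.9496,-.1502,1.024,-.088],(.5103,.1522,.4083),(0,.647,.763,.001))]
LO=np.array([-2.85,-.5,-1.23,.21,-1.02,.16,-2.73]);HI=np.array([2.85,2.14,1.37,2.46,4.16,2.05,2.73])
def fk(q,p,s):
    d1,d3,d5,d7,o1,o7,a,b=p
    rz=lambda t:Ro.from_euler('z',t).as_matrix(); ry=lambda t:Ro.from_euler('y',t).as_matrix()
    R=rz(s[0]*q[0]+o1);x=np.array([0,0,d1])
    R=R@ry(q[1])@rz(s[1]*q[2]);x=x+R@[a,0,d3];R=R@ry(q[3])@rz(s[2]*q[4]);x=x+R@[b,0,d5]
    R=R@ry(q[5])@rz(s[3]*q[6]+o7);x=x+R@[0,0,d7];return x,R
def qm(o): return Ro.from_quat([o[1],o[2],o[3],o[0]]).as_matrix()
def res(p,s):
    r=[]
    for q,x,o in S:
        X,R=fk(q,p,s); r+=list(3*(X-x))+list((R-qm(o)).ravel()*.5)
    return np.array(r)
def fit():
    best=None
    for s in itertools.product([-1,1],repeat=4):
        for o1 in (0,1.5,3,-1.5):
          for o7 in (0,1.57,3.14,-1.57):
            f=least_squares(res,[.3,.4,.4,.1,o1,o7,0,0],args=(s,),max_nfev=60)
            if best is None or f.cost<best[0]: best=(f.cost,f.x,s)
    return best
if __name__=="__main__":
    b=fit(); print(b); print(np.abs(res(b[1],b[2])).max()); np.save("kin.npy",np.r_[b[1],b[2]])
E
time python3 kin.py
python3 - <<'E'
from h import *
a=capture("scene");b=capture("side")
T=lambda p,q:tri([ray(a,p),ray(b,q)])
A=T([239.6,221.1],[257.2,190.1]);B=T([184.5,185.5],[264.6,138]);print(A,B)
d=A[0]-B[0];print(np.linalg.norm(d),np.degrees(np.arctan2(d[1],d[0])))
E
```

```text
(np.float64(0.0006719684503478815), array([ 2.29266027,  0.53379096,  0.48059178,  2.16844077, -0.10521211,
        1.46537555,  0.01757395, -0.01723769]), (-1, -1, -1, -1))
0.021450514970160317
(array([ 0.55209902, -0.07222701,  0.08937776]), [np.float64(0.3), np.float64(0.3)]) (array([ 0.57656106, -0.26429468,  0.09072386]), [np.float64(0.5), np.float64(0.5)])
0.19362384977525599 97.25820537046805
real	1m17.552s
user	1m16.372s
sys	0m0.186s
```

```bash
python3 -m pendant '[{"x":4,"y":0,"z":0,"rx":0,"ry":-0.13,"rz":0},{"x":8,"y":0,"z":0,"rx":0,"ry":-0.27,"rz":0},{"x":12,"y":0,"z":0,"rx":0,"ry":-0.4,"rz":0},{"x":16,"y":0,"z":1,"rx":0,"ry":-0.53,"rz":0},{"x":20,"y":0,"z":3,"rx":0,"ry":-0.66,"rz":0},{"x":23.5,"y":0,"z":6,"rx":0,"ry":-0.78,"rz":0},{"x":26.5,"y":0,"z":9,"rx":0,"ry":-0.873,"rz":0},{"x":26.5,"y":0,"z":12,"rx":0,"ry":-0.873,"rz":0},{"x":26.5,"y":0,"z":14,"rx":0,"ry":-0.873,"rz":0},{"x":26.5,"y":0,"z":14,"rx":0,"ry":-0.873,"rz":0}]'
python3 - <<'E'
from h import *
np.set_printoptions(precision=4,suppress=True)
s=read_state(); print(s["joint_pos"].tolist(),s["ee_pos"],s["orientation"],s["t"]); R=rot(s)
print(R)
G=np.array([.5024,.2028,.086]); print("grasp pt err in tool (cm)",R.T@(G-s["ee_pos"]-.18*R[:,2])*100)
c=capture("wrist"); cv2.imwrite("pics/w4.png",c["color"]); 
for th in ["lamp_grip","ring_grip"]: print(th,[(np.round(d["xy"],1).tolist(),round(d["score"],2)) for d in tip_of("wrist",th)[:3]])
print(proj(c,[.5024,.2028,.096]),proj(c,[.5024,.2028,.1355]))
E
```

```text
t: 8.55
ee_pos: [0.4646, 0.4165, 0.2643]
orientation: [0.323, 0.584, 0.692, -0.275]
wrist_force: [1.6, 0.1, 0.3]
finger_gap: 0.0942
[-1.386917222057063, 0.7691190670272484, 0.6076347694707727, 1.7028761616025336, 0.2667745052026035, 1.3536576487759178, -0.7661837868870305] [0.4646 0.4165 0.2643] [ 0.3229  0.5838  0.6923 -0.275 ] 8.55
[[-0.1097  0.9859  0.126 ]
 [ 0.6307  0.1671 -0.7578]
 [-0.7682 -0.0037 -0.6402]]
grasp pt err in tool (cm) [-0.1998  0.2195 10.086 ]
lamp_grip [([284.1, 221.7], 0.76)]
ring_grip [([282.6, 266.2], 0.92), ([298.9, 280.1], 0.6)]
[282.8848 220.1702] [282.7801 263.2389]
```

View pics/w4.png

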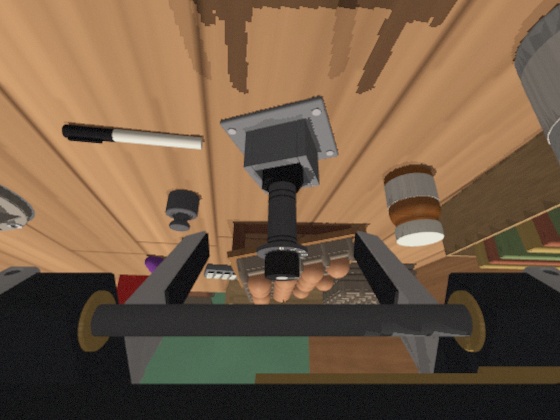

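The tilted approach is lined up. The lamp's barrel is at (283,215), centred between the open fingers and close to where my estimate projects.

```bash
python3 -m pendant '[{"x":-0.2,"y":0.2,"z":3,"rx":0,"ry":0,"rz":0},{"x":-0.2,"y":0.22,"z":6,"rx":0,"ry":0,"rz":0},{"x":-0.2,"y":0.22,"z":8.5,"rx":0,"ry":0,"rz":0},{"x":-0.2,"y":0.22,"z":10.1,"rx":0,"ry":0,"rz":0},{"x":-0.2,"y":0.22,"z":10.1,"rx":0,"ry":0,"rz":0}]' 1
python3 -m pendant '[{"x":0,"y":0,"z":0,"rx":0,"ry":0,"rz":0},{"x":0,"y":0,"z":0,"rx":0,"ry":0,"rz":0},{"x":0,"y":0,"z":0,"rx":0,"ry":0,"rz":0},{"x":0,"y":0,"z":0,"rx":0,"ry":0,"rz":0},{"x":0,"y":0,"z":0,"rx":0,"ry":0,"rz":0},{"x":0,"y":0,"z":0,"rx":0,"ry":0,"rz":0},{"x":0,"y":0,"z":0,"rx":0,"ry":0,"rz":0},{"x":0,"y":0,"z":0,"rx":0,"ry":0,"rz":0},{"x":0,"y":0,"z":0,"rx":0,"ry":0,"rz":0},{"x":0,"y":0,"z":0,"rx":0,"ry":0,"rz":0}]' -1
python3 - <<'E'
from h import *
np.set_printoptions(precision=4,suppress=True)
s=read_state(); print(s["joint_pos"].tolist(),s["ee_pos"].tolist(),s["orientation"].tolist(),s["t"],s["finger_gap"],s["wrist_force"],s["wrist_torque"]); R=rot(s)
print("grasp at",s["ee_pos"]+.18*R[:,2], "up 5cm in tool cm",R.T@[0,0,5])
E
```

```text
t: 9.2
ee_pos: [0.4818, 0.3373, 0.206]
orientation: [0.322, 0.587, 0.691, -0.273]
wrist_force: [-0.2, 0.6, 0.2]
finger_gap: 0.0938
t: 10.2
ee_pos: [0.4818, 0.3373, 0.2059]
orientation: [0.322, 0.587, 0.691, -0.273]
wrist_force: [-0.4, -0.2, -0.5]
finger_gap: 0.0255
[-1.3185894509421776, 0.804751023322064, 0.6110481042773273, 1.8347816692077628, 0.2945282010692757, 1.156605814558633, -0.7787215629336887] [0.4818043913296267, 0.3373090010286467, 0.2058717717246722] [0.3220432069063875, 0.5866579118127169, 0.6911187535184481, -0.27290206288721736] 10.2 0.025470382376664116 [-0.3923 -0.2321 -0.4759] [ 0.857   0.1798 -0.0471]
grasp at [0.5043 0.2014 0.09  ] up 5cm in tool cm [-3.8267  0.0032 -3.2181]
```

```bash
python3 -m pendant '[{"x":-0.38,"y":0,"z":-0.32,"rx":0,"ry":0,"rz":0},{"x":-1.15,"y":0,"z":-0.97,"rx":0,"ry":0,"rz":0},{"x":-2.3,"y":0,"z":-1.93,"rx":0,"ry":0,"rz":0},{"x":-3.8,"y":0,"z":-3.2,"rx":0,"ry":0,"rz":0},{"x":-6.1,"y":0,"z":-5.15,"rx":0,"ry":0,"rz":0},{"x":-9.2,"y":0,"z":-7.7,"rx":0,"ry":0,"rz":0},{"x":-11.5,"y":0,"z":-9.6,"rx":0,"ry":0,"rz":0},{"x":-11.5,"y":0,"z":-9.6,"rx":0,"ry":0,"rz":0}]'
cat > fit2.py <<'E'
import numpy as np
from kin import *
S+=[([-1.3869,.7691,.6076,1.7029,.2668,1.3537,-.7662],(.4646,.4165,.2643),(.3229,.5838,.6923,-.275)),
([-1.3186,.8048,.6110,1.8348,.2945,1.1566,-.7787],(.4818,.3373,.2059),(.322,.5867,.6911,-.2729))]
from workcell import read_state
s=read_state(); S.append((s["joint_pos"],s["ee_pos"],s["orientation"]))
k=np.load("kin.npy"); sg=k[8:]
rz=lambda t:Ro.from_euler('z',t).as_matrix(); ry=lambda t:Ro.from_euler('y',t).as_matrix()
def fk2(q,p,s=sg):
    d1,d3,d5,d7,a,b,e=p[:7]; q=s_all(s)*q+p[7:14]
    R=rz(q[0]);x=R@[e,0,d1];R=R@ry(q[1])@rz(q[2]);x=x+R@[a,0,d3];R=R@ry(q[3])@rz(q[4]);x=x+R@[b,0,d5];R=R@ry(q[5])@rz(q[6]);return x+R@[0,0,d7],R
def s_all(s): return np.array([s[0],1,s[1],1,s[2],1,s[3]])
def r2(p):
    r=[]
    for q,x,o in S:
        X,R=fk2(np.array(q),p); r+=list(3*(X-np.array(x)))+list((R-qm(o)).ravel())
    return np.r_[r,1e-3*(p[[4,5,6]]),1e-3*p[8:13]]
if __name__=="__main__":
    f=min((least_squares(r2,[.12+d7,.53,.48,d7,0,0,0,-.1,0,0,0,0,0,1.47]) for d7 in (.05,.15,.25)),key=lambda f:f.cost)
    print(f.cost,f.x.round(4).tolist(),np.abs(f.fun).max()); np.save("kin2.npy",f.x)
E
python3 fit2.py
```

```text
t: 11.0
ee_pos: [0.4827, 0.3363, 0.3608]
orientation: [0.322, 0.588, 0.691, -0.27]
wrist_force: [0.5, -0.7, -1.6]
finger_gap: 0.0256
0.006085114466304069 [0.2837, 0.5516, 0.5171, 0.1406, 0.0254, 0.0123, -0.0299, 0.0312, -0.0006, -0.1273, -0.01, 0.0299, 0.0153, 1.463] 0.03492692055812982
```

```bash
cat >> h.py <<'E'
Rg=Ro.from_quat([0.58666,0.69112,-0.27290,0.32204]).as_matrix(); Pg=np.array([.4818,.3373,.2059])
PL=Rg.T@(np.array([.5040,.2031,.008])-Pg); AL=Rg.T@np.array([0,0,1.])   # lamp origin, axis in tool (nominal)
t=np.radians(7.3); U=np.array([np.sin(np.radians(12))*np.cos(t),np.sin(np.radians(12))*np.sin(t),np.cos(np.radians(12))])
def goal(C,h,pl=PL,al=AL,s=None,U=U):
    s=s or read_state(); R=rot(s); a=R@al
    k=np.cross(a,U); n=np.linalg.norm(k); w=k/n*np.arctan2(n,a@U) if n>1e-9 else k
    Rn=Ro.from_rotvec(w).as_matrix()@R; X=C+h*U-Rn@pl
    return R.T@(X-s["ee_pos"])*100, Ro.from_matrix(R.T@Rn).as_rotvec(), X
E
python3 - <<'E'
from h import *
np.set_printoptions(precision=4,suppress=True)
print(PL,AL); print(goal(np.array([.578,-.264,.0985]),.07))
E
```

```text
[ 0.0639 -0.0001  0.2315] [-0.7653  0.0006 -0.6436]
(array([-30.6892,   5.2545,  36.0928]), array([ 0.1376,  0.0029, -0.1636]), array([ 0.6112, -0.1227,  0.3616]))
```

```bash
python3 -m pendant '[{"x":-1.5,"y":0.25,"z":1.8,"rx":0.01,"ry":0,"rz":-0.01},{"x":-4.5,"y":0.75,"z":5.2,"rx":0.02,"ry":0,"rz":-0.02},{"x":-7.5,"y":1.25,"z":8.8,"rx":0.03,"ry":0,"rz":-0.04},{"x":-10.5,"y":1.8,"z":12.3,"rx":0.05,"ry":0,"rz":-0.06},{"x":-13.5,"y":2.3,"z":15.9,"rx":0.06,"ry":0,"rz":-0.075},{"x":-16.5,"y":2.8,"z":19.4,"rx":0.075,"ry":0,"rz":-0.09},{"x":-19.5,"y":3.3,"z":22.9,"rx":0.09,"ry":0,"rz":-0.105},{"x":-22.5,"y":3.8,"z":26.4,"rx":0.1,"ry":0,"rz":-0.12},{"x":-25.5,"y":4.3,"z":30,"rx":0.115,"ry":0,"rz":-0.135},{"x":-28,"y":4.8,"z":33,"rx":0.125,"ry":0,"rz":-0.15}]'
python3 - <<'E'
from h import *
np.set_printoptions(precision=4,suppress=True)
s=read_state(); print(s["joint_pos"],s["wrist_force"]); print(goal(np.array([.578,-.264,.0985]),.07))
E
```

```text
t: 12.0
ee_pos: [0.5995, -0.0864, 0.3614]
orientation: [0.262, 0.554, 0.714, -0.337]
wrist_force: [0.3, 0.1, -2.0]
finger_gap: 0.0252
[-0.7833  0.5481  0.8186  1.9049  0.6077  0.9728 -0.1678] [ 0.2868  0.1432 -2.0398]
(array([-2.5401,  0.5696,  2.7962]), array([ 0.011 ,  0.0027, -0.013 ]), array([ 0.6114, -0.1227,  0.3615]))
```

```bash
python3 -m pendant '[{"x":-1.3,"y":0.3,"z":1.4,"rx":0.01,"ry":0,"rz":-0.01},{"x":-2.55,"y":0.57,"z":2.8,"rx":0.011,"ry":0.003,"rz":-0.013},{"x":-2.55,"y":0.57,"z":2.8,"rx":0.011,"ry":0.003,"rz":-0.013},{"x":-2.55,"y":0.57,"z":2.8,"rx":0.011,"ry":0.003,"rz":-0.013}]'
python3 - <<'E'
from h import *
np.set_printoptions(precision=4,suppress=True)
s=read_state();R=rot(s);X=s["ee_pos"]; print(s["joint_pos"],X,s["t"],"axis",R@AL,"lip",X+R@PL)
C={}; N={}
for n in ["scene","side","wrist"]:
    c=C[n]=capture(n); cv2.imwrite(f"pics/h_{n}.png",c["color"])
    for th in ["lip","lamp_grip","ring_grip","crown"]:
        l=tip_of(n,th); N[n,th]=l; print(n,th,[(np.round(d["xy"],1).tolist(),round(d["score"],2)) for d in l[:5]])
    for nm,p in (("lip",X+R@PL),("grip",X+R@(PL+.088*AL)),("ring",X+R@(PL+.1275*AL)),("crown",[.578,-.264,.0985])): print("   pred",nm,proj(c,p).round(1))
c=C["wrist"]; u,v=proj(c,X+R@PL).astype(int); print(u,v)
cv2.imwrite("pics/h_c.png",cv2.resize(c["color"][0:300,80:480],(800,600),interpolation=cv2.INTER_CUBIC))
E
```

```text
t: 12.4
ee_pos: [0.6108, -0.1233, 0.3616]
orientation: [0.256, 0.552, 0.716, -0.342]
wrist_force: [-0.1, 1.0, -1.5]
finger_gap: 0.0255
[-0.7088  0.5665  0.8144  1.877   0.6084  0.9437 -0.1092] [ 0.6108 -0.1233  0.3616] 12.4 axis [0.2067 0.0257 0.9781] lip [ 0.5916 -0.2627  0.1669]
scene lip []
scene lamp_grip [([166.8, 148.6], 0.66), ([243.2, 225.7], 0.49)]
scene ring_grip [([159.8, 145.2], 0.56), ([417.5, 328.9], 0.16)]
scene crown [([140.6, 182.7], 0.79), ([273.6, 179.7], 0.56), ([183.2, 185.3], 0.45)]
   pred lip [176.  170.4]
   pred grip [164.9 151.6]
   pred ring [159.4 142.3]
   pred crown [183.8 184.2]
side lip [([258.4, 114.2], 0.68), ([260.5, 117.3], 0.45), ([186.9, 277.7], 0.21)]
side lamp_grip [([250.1, 85.4], 0.66)]
side ring_grip []
side crown [([339.2, 171.9], 0.78), ([372.6, 156.7], 0.74), ([340.5, 196.4], 0.71), ([266.0, 132.5], 0.54), ([257.5, 124.9], 0.43)]
   pred lip [258.5 114.4]
   pred grip [250.4  85.5]
   pred ring [246.5  71.6]
   pred crown [264.1 135.6]
wrist lip [([278.2, 141.1], 0.73)]
wrist lamp_grip [([283.8, 265.0], 0.61)]
wrist ring_grip [([280.2, 343.0], 0.75)]
wrist crown [([284.5, 79.7], 0.9), ([29.0, 1.1], 0.59)]
   pred lip [279.5 139.3]
   pred grip [279.1 262.2]
   pred ring [278.9 336.8]
   pred crown [280.8  68.9]
279 139
```

View pics/h_c.png

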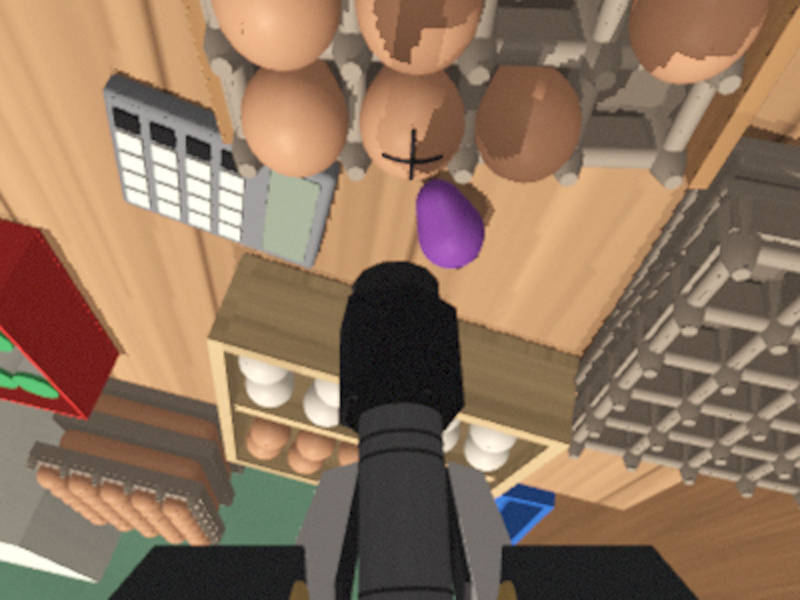

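The cross is clear at crop (413,158), which is wrist pixel (286,79), on a brown egg in the tray. The purple egg lies beside the tray on the counter. The lamp sits straight in the jaws with its cup at (279,140). I'll refine the crown from the three views.

```bash
python3 - <<'E'
from h import *
np.set_printoptions(precision=4,suppress=True)
s=read_state();R=rot(s);X=s["ee_pos"]
a,b,w=capture("scene"),capture("side"),capture("wrist")
ra,rb,rw=ray(a,[184,185]),ray(b,[264.2,136]),ray(w,[286.2,79])
for nm,l in (("all",[ra,rb,rw]),("sw",[ra,rw]),("dw",[rb,rw]),("ab",[ra,rb])): print(nm,tri(l))
print("wrist ray at z .097,.102,.106",[onz(rw,z) for z in (.097,.102,.106)])
# lamp check from views: lip, grip
for nm,l,p in (("lip",[ray(b,[258.4,114.2]),ray(w,[278.2,141.1])],PL),("grip",[ray(a,[166.8,148.6]),ray(b,[250.1,85.4]),ray(w,[281.5,264])],PL+.088*AL),("ring",[ray(a,[159.8,145.2]),ray(w,[280.2,343.])],PL+.1275*AL)):
    t=tri(l); print(nm,t,"pred",X+R@p)
E
```

```text
all (array([ 0.5802, -0.2653,  0.0987]), [np.float64(3.6), np.float64(3.2), np.float64(6.5)])
sw (array([ 0.5859, -0.2502,  0.1186]), [np.float64(3.2), np.float64(3.2)])
dw (array([ 0.5836, -0.2933,  0.0737]), [np.float64(1.6), np.float64(1.6)])
ab (array([ 0.5781, -0.2636,  0.0966]), [np.float64(0.7), np.float64(0.7)])
wrist ray at z .097,.102,.106 [array([ 0.5838, -0.2739,  0.097 ]), array([ 0.584 , -0.2694,  0.102 ]), array([ 0.5842, -0.2657,  0.106 ])]
lip (array([ 0.5909, -0.2586,  0.1714]), [np.float64(0.5), np.float64(0.5)]) pred [ 0.5924 -0.2622  0.167 ]
grip (array([ 0.608 , -0.256 ,  0.2577]), [np.float64(5.4), np.float64(1.7), np.float64(3.8)]) pred [ 0.6106 -0.2599  0.2531]
ring (array([ 0.6205, -0.252 ,  0.2929]), [np.float64(2.9), np.float64(2.9)]) pred [ 0.6187 -0.2589  0.2917]
```

```bash
python3 - <<'E'
from h import *
w=capture("wrist"); np.savez("v1.npz",R=w["R"],t=w["t"])
E
python3 -m pendant '[{"x":-1,"y":3,"z":0,"rx":0,"ry":0,"rz":0},{"x":-2,"y":6,"z":0,"rx":0,"ry":0,"rz":0},{"x":-2,"y":8,"z":0,"rx":0,"ry":0,"rz":0},{"x":-2,"y":8,"z":0,"rx":0,"ry":0,"rz":0},{"x":-2,"y":8,"z":0,"rx":0,"ry":0,"rz":0}]'
python3 - <<'E'
from h import *
np.set_printoptions(precision=4,suppress=True)
w=capture("wrist"); v=dict(np.load("v1.npz")); v["camera_matrix"]=w["camera_matrix"]
np.savez("v2.npz",R=w["R"],t=w["t"])
l=tip_of("wrist","crown"); print([(np.round(d["xy"],1).tolist(),round(d["score"],2)) for d in l[:4]],w["camera_matrix"][0,0])
p=proj(w,[.584,-.267,.105]); print(p,read_state()["ee_pos"])
u,q=p.astype(int)
# dark-pixel centroid of cross near prediction, for reference
y0,x0=max(0,q-45),max(0,u-60); cv2.imwrite("pics/c2.png",cv2.resize(w["color"][y0:y0+90,x0:x0+120],None,fx=5,fy=5,interpolation=cv2.INTER_CUBIC)); print(x0,y0)
for d in l[:2]: print(tri([ray(v,[286.2,79]),ray(w,d["xy"])]), tri([ray(v,[284.5,79.7]),ray(w,d["xy"])]))
E
```

```text
t: 13.85
ee_pos: [0.6937, -0.1227, 0.3595]
orientation: [0.256, 0.552, 0.716, -0.342]
wrist_force: [-0.8, -0.4, -0.9]
finger_gap: 0.0256
[([183.3, 52.4], 0.74), ([252.1, 117.4], 0.67)] 296.12800513899197
[185.0236  52.0437] [ 0.6932 -0.1228  0.3599]
125 7
(array([ 0.5843, -0.264 ,  0.1085]), [np.float64(0.4), np.float64(0.4)]) (array([ 0.583 , -0.2669,  0.106 ]), [np.float64(0.0), np.float64(0.0)])
(array([ 0.6154, -0.2778,  0.1184]), [np.float64(35.6), np.float64(35.6)]) (array([ 0.6147, -0.279 ,  0.1179]), [np.float64(35.9), np.float64(35.9)])
```

View pics/c2.png

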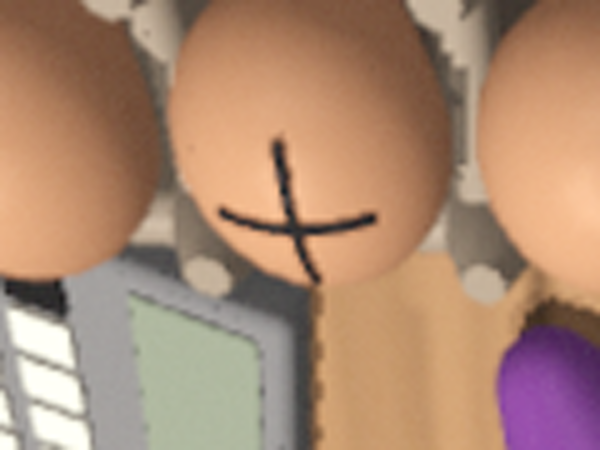

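The cross is at crop (297,229), which is pixel (184,52.4). The two wrist views agree to 0.4 mm and put its height near the nominal 0.106 m.

```bash
python3 - <<'E'
from h import *
np.set_printoptions(precision=4,suppress=True)
K=capture("wrist")["camera_matrix"]
v,w=[dict(np.load(f),camera_matrix=K) for f in("v1.npz","v2.npz")]
print(tri([ray(v,[286,78.7]),ray(w,[184,52.4])]))
C=np.array([.5838,-.2655,.1065])
print(goal(C,.05)); print(goal(C,.02))
E
```

```text
(array([ 0.584 , -0.2655,  0.1067]), [np.float64(0.4), np.float64(0.4)])
(array([ 2.712 , -7.5532,  0.8793]), array([-0.0001, -0.0005,  0.0002]), array([ 0.6131, -0.1247,  0.3499]))
(array([ 5.007 , -7.5545,  2.8113]), array([-0.0001, -0.0005,  0.0002]), array([ 0.6069, -0.1255,  0.3206]))
```

```bash
python3 -m pendant '[{"x":1,"y":-3,"z":0.3,"rx":0,"ry":0,"rz":0},{"x":2,"y":-6,"z":0.6,"rx":0,"ry":0,"rz":0},{"x":2.7,"y":-7.55,"z":0.9,"rx":0,"ry":0,"rz":0},{"x":4,"y":-7.55,"z":2,"rx":0,"ry":0,"rz":0},{"x":5,"y":-7.55,"z":2.8,"rx":0,"ry":0,"rz":0},{"x":5,"y":-7.55,"z":2.8,"rx":0,"ry":0,"rz":0},{"x":5,"y":-7.55,"z":2.8,"rx":0,"ry":0,"rz":0}]'
python3 - <<'E'
from h import *
np.set_printoptions(precision=4,suppress=True)
s=read_state();R=rot(s);X=s["ee_pos"];print(s["t"],s["wrist_force"],s["joint_pos"])
C=np.array([.584,-.2655,.1066]); print("goal0.02",goal(C,.02))
w=capture("wrist"); im=w["color"].copy(); 
for th in ["lip","crown"]: print(th,[(np.round(d["xy"],1).tolist(),round(d["score"],2)) for d in tip_of("wrist",th)[:3]])
print("pred lip",proj(w,X+R@PL),"crown",proj(w,C))
u,v=proj(w,C).astype(int); x0,y0=max(0,u-80),max(0,v-60)
cv2.imwrite("pics/c3.png",cv2.resize(im[y0:y0+120,x0:x0+160],None,fx=5,fy=5,interpolation=cv2.INTER_CUBIC)); print(x0,y0)
E
```

```text
t: 14.7
ee_pos: [0.6076, -0.1254, 0.3203]
orientation: [0.256, 0.551, 0.716, -0.342]
wrist_force: [0.6, -0.1, -1.8]
finger_gap: 0.0252
14.7 [ 0.5912 -0.1347 -1.7729] [-0.6937  0.6259  0.801   1.9098  0.603   0.8717 -0.1555]
goal0.02 (array([-0.0189, -0.0575, -0.0158]), array([-0.0006,  0.0003,  0.0008]), array([ 0.6071, -0.1255,  0.3207]))
lip [([276.5, 139.4], 0.91)]
crown [([310.6, 156.8], 0.92), ([278.8, 118.2], 0.73), ([5.2, 24.8], 0.7)]
pred lip [280.9352 138.9985] crown [280.4691 117.0913]
200 57
```

View pics/c3.png

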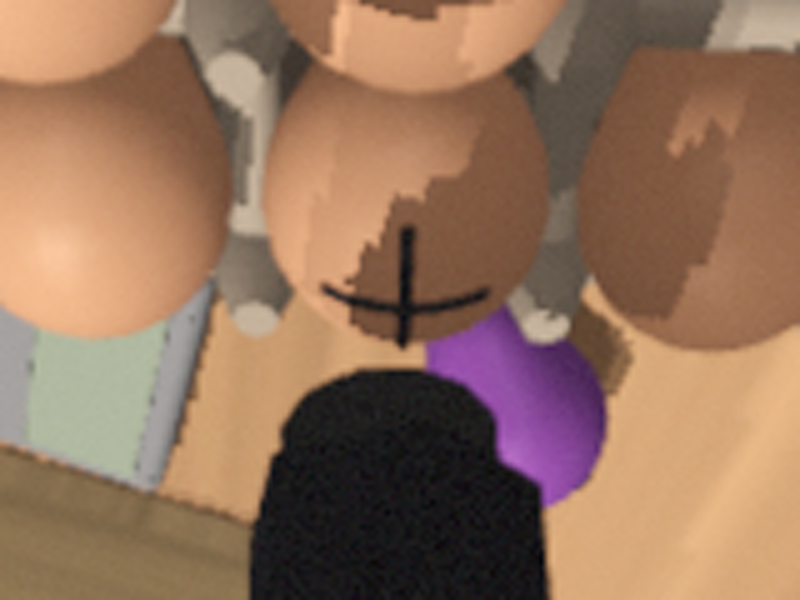

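The cross is at crop (405,308) and the cup's centre line at about (390,430), so the cup looks 2–3 mm left of the axis. I'll compare the lamp's outline with its predicted silhouette numerically.

```bash
python3 - <<'E'
from h import *
np.set_printoptions(precision=2,suppress=True)
s=read_state();R=rot(s);X=s["ee_pos"]; w=capture("wrist"); g=w["color"].max(2).astype(int)
print("cam in tool",R.T@(-w["R"].T@w["t"]-X)*1000)
# observed dark runs around col 279
for r in (132,136,140,144,148,152,158,164,170,176,182,190,200,210,220,230,240,250):
    L=Rr=279
    th=45 if r<186 else 75
    while L>0 and g[r,L-1]<th: L-=1
    while Rr<559 and g[r,Rr+1]<th: Rr+=1
    print(r,L,Rr,(L+Rr)/2, end=" | ")
print()
a=R@AL; e1=R[:,1]; e2=np.cross(a,e1)
def circ(z,r): return np.array([proj(w,X+R@PL+z*a+r*(np.cos(t)*e1+np.sin(t)*e2)) for t in np.linspace(0,2*np.pi,73)])
for nm,z,r in (("lip3",.003,.0155),("cup14",.014,.0155),("head14",.014,.0195),("head50",.050,.0195),("barrel55",.055,.013),("barrel65",.065,.013),("flange113",.113,.022)):
    p=circ(z,r); print(nm,"cols",p[:,0].min(),p[:,0].max(),"mid",(p[:,0].min()+p[:,0].max())/2,"rows",p[:,1].min(),p[:,1].max())
E
```

```text
cam in tool [72.18  0.45 18.02]
132 270 286 278.0 | 136 261 293 277.0 | 140 259 297 278.0 | 144 257 298 277.5 | 148 255 298 276.5 | 152 254 303 278.5 | 158 252 307 279.5 | 164 251 307 279.0 | 170 250 308 279.0 | 176 250 308 279.0 | 182 250 309 279.5 | 190 250 310 280.0 | 200 250 311 280.5 | 210 249 305 277.0 | 220 260 301 280.5 | 230 260 300 280.0 | 240 258 304 281.0 | 250 256 306 281.0 | 
lip3 cols 258.67077367692275 303.05956608139655 mid 280.8651698791597 rows 127.79370956672662 155.290179108341
cup14 cols 258.1398749358773 303.56555047784514 mid 280.8527127068612 rows 141.49151197117297 167.8124395259499
head14 cols 252.23407081655935 309.47210608594537 mid 280.85308845125235 rows 137.51412823388418 170.72061280035066
head50 cols 249.81600305807902 311.8000243992035 mid 280.80801372864124 rows 188.2519829975616 215.21865959287655
barrel55 cols 259.9567235304362 301.6444661674586 mid 280.8005948489474 rows 201.0848594140559 218.26188632654095
barrel65 cols 259.44664753679615 302.12608445113193 mid 280.78636599396407 rows 216.83173337911435 232.46744963805216
flange113 cols 239.75799685744482 321.6599092474773 mid 280.7089530524611 rows 302.7306604672194 312.0396124781792
```

The outline shows the barrel on the predicted line (281) but the cup 3 px to the left. So the lamp is tilted about 1.5° in the jaws and the lip is about 2 mm toward tool −y. I'll include that and record a no-load force baseline at the corrected hover.

```bash
cat >> h.py <<'E'
AL=AL+np.array([0,.026,0]); AL/=np.linalg.norm(AL); PL=PL+np.array([0,-.0020,0])
CR=np.array([.584,-.2655,.1066])
E
python3 - <<'E'
from h import *
np.set_printoptions(precision=4,suppress=True)
print(goal(CR,.02),goal(CR,.012))
E
```

```text
(array([ 0.0378, -0.0149,  0.0133]), array([ 0.0002, -0.0003, -0.0003]), array([ 0.6072, -0.1255,  0.3207])) (array([ 0.6499, -0.0157,  0.5284]), array([ 0.0002, -0.0003, -0.0003]), array([ 0.6055, -0.1257,  0.3129]))
```

```bash
sed -i 's/^AL=AL+/AL=AL+/' h.py; cat >> h.py <<'E'
goal.__defaults__=(PL,AL,None,U)
E
python3 - <<'E'
from h import *
np.set_printoptions(precision=4,suppress=True)
print(goal(CR,.02),goal(CR,.012))
E
```

```text
(array([ 0.0387, -0.3293,  0.0141]), array([-0.0165, -0.0003,  0.0196]), array([ 0.6041, -0.126 ,  0.3213])) (array([ 0.6509, -0.3301,  0.5292]), array([-0.0165, -0.0003,  0.0196]), array([ 0.6025, -0.1262,  0.3135]))
```

```bash
python3 -m pendant '[{"x":0.2,"y":-0.2,"z":0.15,"rx":-0.01,"ry":0,"rz":0.01},{"x":0.5,"y":-0.33,"z":0.4,"rx":-0.0165,"ry":0,"rz":0.0196},{"x":0.65,"y":-0.33,"z":0.53,"rx":-0.0165,"ry":0,"rz":0.0196},{"x":0.65,"y":-0.33,"z":0.53,"rx":-0.0165,"ry":0,"rz":0.0196},{"x":0.65,"y":-0.33,"z":0.53,"rx":-0.0165,"ry":0,"rz":0.0196}]'
cat > look.py <<'E'
import sys
from h import *
np.set_printoptions(precision=3,suppress=True)
F=[];n=int(sys.argv[2])
for i in range(n): w=capture("wrist"); F.append(read_state()["wrist_force"])
F=np.array(F); s=read_state();R=rot(s);X=s["ee_pos"]
print("t",s["t"],"F",F.mean(0),"sd",F.std(0),"along axis",F.mean(0)@U,"| h now",(X+R@PL-CR)@U*1000,"lat mm",(X+R@PL-CR-((X+R@PL-CR)@U)*U)*1000)
print("goal .0",goal(CR,0)); print("pred crown",proj(w,CR),"lip",proj(w,X+R@PL),"axis",R@AL)
u,v=proj(w,CR).astype(int); x0,y0=max(0,u-80),max(0,v-50); print(x0,y0)
cv2.imwrite(f"pics/{sys.argv[1]}.png",cv2.resize(w["color"][y0:y0+120,x0:x0+160],None,fx=5,fy=5,interpolation=cv2.INTER_CUBIC))
cv2.imwrite(f"pics/{sys.argv[1]}_full.png",w["color"])
g=w["color"].max(2).astype(int)
for r in range(134,180,4):
    L=Q=279
    while L>0 and g[r,L-1]<45: L-=1
    while Q<559 and g[r,Q+1]<45: Q+=1
    print(r,(L+Q)/2,Q-L,end=" | ")
E
python3 look.py c4 12
```

```text
t: 15.4
ee_pos: [0.6025, -0.1261, 0.3135]
orientation: [0.264, 0.557, 0.714, -0.333]
wrist_force: [-0.3, -0.9, -1.6]
finger_gap: 0.0253
t 16.0 F [-0.135 -0.256 -1.93 ] sd [0.547 0.445 0.515] along axis -1.9224786290368523 | h now 11.954281125078401 lat mm [-0.014  0.022  0.002]
goal .0 (array([ 0.92 , -0.031,  0.769]), array([-0., -0.,  0.]), array([ 0.6  , -0.126,  0.302]))
pred crown [277.636 125.612] lip [277.97  138.988] axis [0.206 0.026 0.978]
197 75
134 278.0 26 | 138 277.5 35 | 142 278.5 39 | 146 277.5 41 | 150 277.5 45 | 154 279.5 53 | 158 279.5 55 | 162 279.0 56 | 166 279.0 56 | 170 279.0 58 | 174 279.0 58 | 178 279.0 58 |
```

View pics/c4.png

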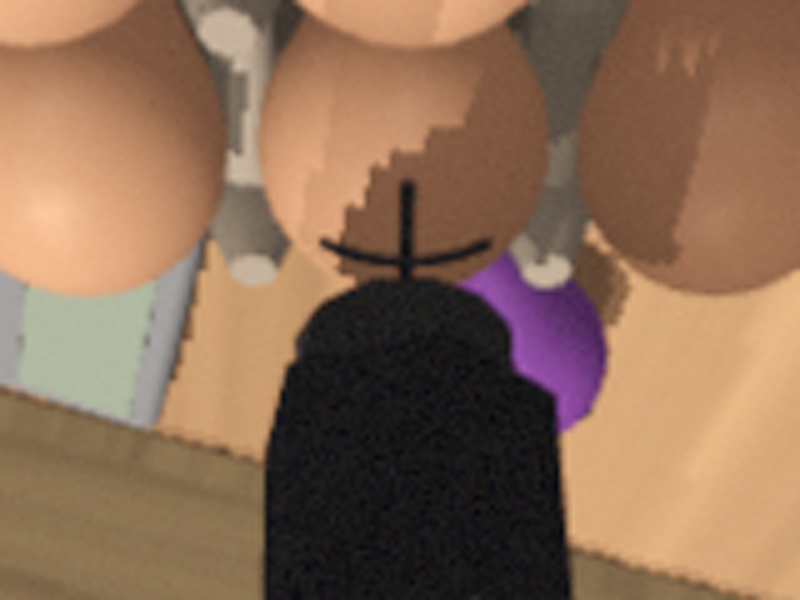

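The cup is now centred on the cross: cup mid at crop x 404, cross at 406, egg outline mid at 403. The row offsets suggest the lip sits about 2 mm higher than modelled, so I'll find contact by averaged force, starting from a no-load −1.92 N along the axis.

```bash
python3 -m pendant '[{"x":0.3,"y":-0.01,"z":0.25,"rx":0,"ry":0,"rz":0},{"x":0.6,"y":-0.02,"z":0.5,"rx":0,"ry":0,"rz":0},{"x":0.85,"y":-0.03,"z":0.71,"rx":0,"ry":0,"rz":0},{"x":1.05,"y":-0.03,"z":0.88,"rx":0,"ry":0,"rz":0},{"x":1.17,"y":-0.03,"z":0.98,"rx":0,"ry":0,"rz":0},{"x":1.17,"y":-0.03,"z":0.98,"rx":0,"ry":0,"rz":0},{"x":1.17,"y":-0.03,"z":0.98,"rx":0,"ry":0,"rz":0}]'
python3 look.py c5 12
```

```text
t: 16.7
ee_pos: [0.5995, -0.1266, 0.2986]
orientation: [0.264, 0.557, 0.714, -0.333]
wrist_force: [-0.6, -1.0, -2.1]
finger_gap: 0.025
t 17.3 F [ 0.036  0.038 -1.665] sd [0.476 0.413 0.4  ] along axis -1.620235490980324 | h now -3.2969915147396205 lat mm [ 0.083  0.081 -0.02 ]
goal .0 (array([-0.25 , -0.001, -0.209]), array([-0., -0.,  0.]), array([ 0.6  , -0.126,  0.302]))
pred crown [277.927 142.863] lip [277.966 138.99 ] axis [0.206 0.026 0.978]
197 92
134 278.5 27 | 138 278.0 36 | 142 277.5 41 | 146 277.5 41 | 150 277.5 45 | 154 280.0 54 | 158 279.5 55 | 162 279.0 56 | 166 279.5 57 | 170 279.0 58 | 174 279.0 58 | 178 279.0 58 |
```

```bash
python3 -m pendant '[{"x":0.08,"y":0,"z":0.065,"rx":0,"ry":0,"rz":0},{"x":0.16,"y":0,"z":0.13,"rx":0,"ry":0,"rz":0},{"x":0.23,"y":0,"z":0.193,"rx":0,"ry":0,"rz":0},{"x":0.23,"y":0,"z":0.193,"rx":0,"ry":0,"rz":0},{"x":0.23,"y":0,"z":0.193,"rx":0,"ry":0,"rz":0}]'
python3 look.py c6 14
```

```text
t: 17.8
ee_pos: [0.5989, -0.1266, 0.2956]
orientation: [0.264, 0.557, 0.714, -0.333]
wrist_force: [0.1, 0.2, -0.3]
finger_gap: 0.0251
t 18.5 F [ 0.415 -0.173 -0.555] sd [0.581 0.514 0.546] along axis -0.46207226810643126 | h now -6.2929072051367525 lat mm [ 0.186  0.088 -0.042]
goal .0 (array([-0.479, -0.002, -0.403]), array([ 0., -0., -0.]), array([ 0.6  , -0.126,  0.302]))
pred crown [277.887 146.384] lip [277.987 139.009] axis [0.206 0.026 0.978]
197 96
134 278.0 14 | 138 278.0 32 | 142 278.0 38 | 146 277.5 41 | 150 277.5 45 | 154 280.5 53 | 158 279.5 55 | 162 279.0 56 | 166 279.5 57 | 170 279.5 57 | 174 279.0 58 | 178 279.0 58 |
```

```bash
python3 -m pendant '[{"x":0.07,"y":0,"z":0.06,"rx":0,"ry":0,"rz":0},{"x":0.14,"y":0,"z":0.12,"rx":0,"ry":0,"rz":0},{"x":0.215,"y":0,"z":0.18,"rx":0,"ry":0,"rz":0},{"x":0.215,"y":0,"z":0.18,"rx":0,"ry":0,"rz":0},{"x":0.215,"y":0,"z":0.18,"rx":0,"ry":0,"rz":0}]'
python3 look.py c7 20
```

```text
t: 19.0
ee_pos: [0.5984, -0.1267, 0.2929]
orientation: [0.264, 0.557, 0.714, -0.333]
wrist_force: [0.2, -1.1, 1.6]
finger_gap: 0.0254
t 20.0 F [0.417 0.097 0.858] sd [0.535 0.567 0.403] along axis 0.9279529288021349 | h now -9.10982707366971 lat mm [ 0.246  0.114 -0.055]
goal .0 (array([-0.696, -0.003, -0.583]), array([-0., -0.,  0.]), array([ 0.6  , -0.127,  0.302]))
pred crown [277.861 149.716] lip [277.969 138.986] axis [0.206 0.026 0.978]
197 99
134 279.0 0 | 138 278.5 19 | 142 278.0 34 | 146 278.0 40 | 150 277.0 46 | 154 280.5 53 | 158 279.5 55 | 162 279.0 56 | 166 279.5 57 | 170 279.5 57 | 174 279.0 58 | 178 279.5 59 |
```

```bash
python3 - <<'E'
from h import *
a=cv2.resize(cv2.imread("pics/c7.png"),(400,300)); 
s=capture("scene")["color"][120:225,130:270]; d=capture("side")["color"][60:165,190:330]
f=lambda i:cv2.resize(i,(400,300),interpolation=cv2.INTER_CUBIC)
full=cv2.imread("pics/c7_full.png")[60:300,120:440]
cv2.imwrite("pics/z.png",np.vstack([np.hstack([a,f(full)]),np.hstack([f(s),f(d)])]))
E
```

```text
(no output)
```

View pics/z.png

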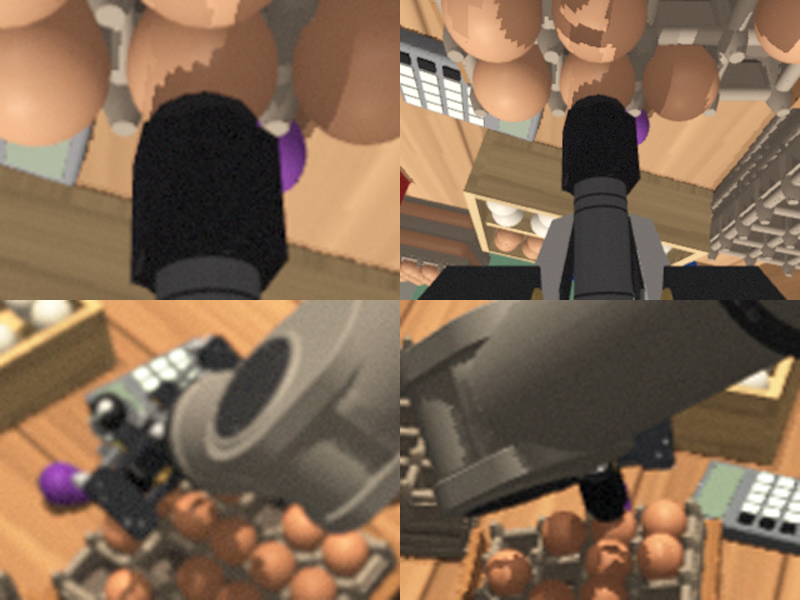

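The cup covers the cross, and the averaged force rise is 2.85 N, or about 5.3 mm of travel. As a last centring check I'll fit the lamp's silhouette in the pre-contact picture and compare it with the cross in that same picture.

```bash
cat > sil.py <<'E'
from h import *
from scipy.optimize import minimize
np.set_printoptions(precision=4,suppress=True)
s=read_state();R=rot(s);X=s["ee_pos"];w=capture("wrist");K=w["camera_matrix"]
Rc=w["R"]@R; tc=w["R"]@X+w["t"]                    # camera from tool
P=lambda p:(lambda q:q[:,:2]/q[:,2:])((p@Rc.T+tc)@K.T)
im=cv2.imread("pics/c4_full.png"); S=4; x0,y0,W,H=230,120,100,85
m=(im.max(2)<45).astype(np.uint8)
m=m[y0:y0+H,x0:x0+W].astype(float); val=np.ones((H,W)); val[0:12,:]=0; val[10:22,275-x0:282-x0]=0
th=np.linspace(0,2*np.pi,49)[:-1]
xl=Rg.T@np.array([np.cos(np.radians(25)),np.sin(np.radians(25)),0])
def render(p):
    a=AL+np.array([0,p[3],0])+p[4]*np.cross(AL,[0,1,0.]); a/=np.linalg.norm(a); ex=xl-a*(xl@a); ex/=np.linalg.norm(ex); ey=np.cross(a,ex)
    e2=np.cross(AL,[0,1,0.]); o=PL+p[0]*AL+p[1]*np.array([0,1.,0])+p[2]*e2
    c=lambda z,r,t=th: o+z*a+r*(np.cos(t)[:,None]*ex+np.sin(t)[:,None]*ey)
    cup=np.vstack([c(.003+.003*np.sin(f),.0125+.003*np.cos(f)) for f in np.linspace(0,2*np.pi,17)]+[c(.014,.0155)])
    hx=np.arange(6)*np.pi/3; r=.018/np.cos(np.pi/6); head=np.vstack([c(.014,r,hx),c(.050,r,hx)])
    M=np.zeros((H*S,W*S),np.uint8)
    for q in (cup,head):
        h=cv2.convexHull(((P(q)-[x0-.5,y0-.5])*S*16-8).astype(np.int32).reshape(-1,1,2)); cv2.fillConvexPoly(M,h,255,shift=4)
    return cv2.GaussianBlur(cv2.resize(M,(W,H),interpolation=cv2.INTER_AREA)/255.,(0,0),.7)
mb=cv2.GaussianBlur(m,(0,0),.7)
f=lambda p:((render(np.array(p)/1000)-mb)**2*val).sum()+.02*(p[3]/10)**2+.02*(p[4]/10)**2
for z0 in ([0,0,0,0,0],[2,0,0,0,0],[0,0,2,0,0]):
    r=minimize(f,z0,method="Nelder-Mead",options=dict(initial_simplex=np.vstack([z0]+[np.array(z0)+d for d in np.diag([1.5,1,1.5,20,20])]),maxiter=600))
    print("ax,y,e2 mm, tilts mrad",r.x,"cost",r.fun,"from",f(np.zeros(5)))
    p=r.x/1000; e2=np.cross(AL,[0,1,0.]); lip=PL+p[0]*AL+p[1]*np.array([0,1.,0])+p[2]*e2
    # crown in tool frame at c4 from its pixel, depth from CR
    Ct=R.T@(CR-np.array([.6025,-.1261,.3135])); dz=(Rc@Ct+tc)[2]
    q=np.linalg.solve(K,[278.1,127.2,1.])*dz; Co=Rc.T@(q-tc)
    a=R.T@U; d=lip-Co; print("  lip above crown mm",d@a*1e3,"lat y",d[1]*1e3,"lat e2",d@e2*1e3,"e2 world",R@e2)
E
python3 sil.py
```

```text
ax,y,e2 mm, tilts mrad [-0.3875 -0.5373 -5.9127  7.0561 21.8041] cost 74.27606971886078 from 240.3100771243297
  lip above crown mm 10.596660578278147 lat y -0.5799102307617204 lat e2 -5.329907110944399 e2 world [-0.1594  0.9868  0.0072]
ax,y,e2 mm, tilts mrad [ 0.0892 -0.568  -6.2075  7.8661 72.8681] cost 80.46978131800901 from 240.3100771243297
  lip above crown mm 11.07248439857527 lat y -0.597886388252665 lat e2 -5.624448226425383 e2 world [-0.1594  0.9868  0.0072]
ax,y,e2 mm, tilts mrad [-0.342  -0.7381 -5.6103 13.6065  8.5091] cost 75.13146915525034 from 240.3100771243297
  lip above crown mm 10.636923785340178 lat y -0.7794512703226402 lat e2 -5.0276827970788505 e2 world [-0.1594  0.9868  0.0072]
```

```bash
sed -i 's/im.max(2)<45/im.max(2)<70/' sil.py; cat >> sil.py <<'E'
def lr(M):
    o=[]
    for i in range(8,H,5):
        j=np.where(M[i]>.5)[0]; o.append((y0+i,j.min()+x0,j.max()+x0) if len(j) else (y0+i,0,0))
    return o
print("row: obs L R | model nominal | model fit")
for a_,b_,c_ in zip(lr(mb),lr(render(np.zeros(5))),lr(render(r.x/1000))): print(a_[0],a_[1:],b_[1:],c_[1:])
for c0 in (262,266,270,284,288,292): print(c0,[int(np.argmax(M[:,c0-x0]>.5))+y0 for M in (mb,render(np.zeros(5)),render(r.x/1000))])
print(im[124:150:2,270].max(1),im[124:150:2,286].max(1))
E
python3 sil.py
```

```text
ax,y,e2 mm, tilts mrad [ 0.2199 -0.6173 -4.7299 11.5373 19.2983] cost 5.798609199911544 from 140.95241297595922
  lip above crown mm 11.19251844432653 lat y -0.6397930544631051 lat e2 -4.133044946824651 e2 world [-0.1594  0.9868  0.0073]
ax,y,e2 mm, tilts mrad [ 0.9084 -0.5423 -4.4722  8.8943 44.4492] cost 8.767476345998642 from 140.95241297595922
  lip above crown mm 11.883058768147542 lat y -0.5464177119139102 lat e2 -3.8755902952238976 e2 world [-0.1594  0.9868  0.0073]
ax,y,e2 mm, tilts mrad [ 0.8575 -0.7715 -4.1866 16.352  27.5502] cost 7.9411869238719985 from 140.95241297595922
  lip above crown mm 11.826154984243319 lat y -0.776968856206386 lat e2 -3.5901901108815024 e2 world [-0.1594  0.9868  0.0073]
row: obs L R | model nominal | model fit
128 (np.int64(276), np.int64(279)) (np.int64(268), np.int64(289)) (0, 0)
133 (np.int64(267), np.int64(290)) (np.int64(260), np.int64(296)) (np.int64(267), np.int64(289))
138 (np.int64(260), np.int64(296)) (np.int64(257), np.int64(299)) (np.int64(259), np.int64(296))
143 (np.int64(257), np.int64(298)) (np.int64(255), np.int64(300)) (np.int6
[... 714 characters left out ...]
4(250), np.int64(309)) (np.int64(250), np.int64(311)) (np.int64(250), np.int64(310))
188 (np.int64(250), np.int64(310)) (np.int64(250), np.int64(311)) (np.int64(250), np.int64(310))
193 (np.int64(250), np.int64(310)) (np.int64(249), np.int64(311)) (np.int64(250), np.int64(311))
198 (np.int64(250), np.int64(311)) (np.int64(249), np.int64(312)) (np.int64(250), np.int64(311))
203 (np.int64(250), np.int64(310)) (np.int64(249), np.int64(308)) (np.int64(250), np.int64(310))
262 [136, 131, 136]
266 [125, 129, 134]
270 [126, 128, 132]
284 [126, 127, 132]
288 [125, 128, 133]
292 [124, 130, 135]
[122  31 109 109  35  29  31  28  30  27  28  26  26] [120  28 108 114  33  31  29  34  29  22  26  23  25]
```

With the corrected threshold the silhouette fits well. It puts the lip about 3–4 mm toward world −y of the cross, with a slight pivot in the jaws. Depth is the weak direction, so I'll add the barrel and flange to firm this up before correcting.

```bash
python3 - <<'E'
import cv2,numpy as np
im=cv2.imread("pics/c4_full.png").max(2).astype(int)
for c in (272,280,288): print(c,[int(v) for v in im[196:400:3,c-1:c+2].mean(1)])
for r in (222,230,240,250,260,280,300,312,320,340,350): print(r,[int(v) for v in im[r,232:330:3]])
E
```

```text
272 [26, 23, 51, 60, 62, 61, 52, 57, 60, 61, 47, 60, 61, 60, 61, 62, 60, 61, 61, 62, 63, 61, 60, 58, 60, 62, 63, 59, 62, 61, 61, 62, 62, 32, 59, 53, 51, 60, 60, 61, 63, 64, 66, 65, 66, 65, 65, 36, 32, 36, 36, 36, 34, 35, 34, 35, 35, 118, 136, 108, 110, 110, 110, 32, 33, 34, 34, 29]
280 [21, 24, 59, 63, 62, 62, 40, 62, 62, 54, 56, 60, 64, 63, 63, 63, 64, 63, 62, 62, 62, 64, 63, 62, 61, 63, 63, 61, 63, 61, 63, 64, 64, 41, 64, 45, 52, 60, 60, 63, 63, 63, 64, 65, 65, 64, 64, 39, 33, 34, 27, 32, 31, 29, 33, 32, 33, 122, 134, 108, 110, 111, 110, 29, 32, 33, 36, 33]
288 [24, 24, 52, 62, 60, 62, 46, 59, 61, 57, 56, 59, 61, 61, 60, 62, 62, 63, 63, 60, 60, 64, 62, 63, 60, 61, 60, 59, 59, 60, 60, 61, 58, 46, 63, 44, 52, 58, 63, 62, 65, 65, 68, 66, 64, 67, 64, 33, 33, 31, 32, 29, 32, 32, 33, 32, 34, 124, 134, 108, 110, 110, 111, 31, 32, 34, 32, 33]
222 [225, 244, 246, 245, 238, 232, 233, 242, 239, 80, 60, 59, 60, 63, 63, 58, 63, 61, 63, 61, 64, 61, 60, 76, 122, 124, 124, 131, 135, 137, 139, 138, 136]
230 [238, 235, 229, 241, 242, 212, 136, 137, 135, 130, 55, 60, 64, 58, 60, 64, 66, 64, 59, 61, 5
[... 683 characters left out ...]
, 120, 117, 81, 34, 28, 135, 84, 59, 57, 64, 64, 60, 63, 61, 61, 61, 59, 61, 60, 59, 63, 57, 107, 36, 74, 145, 120, 119, 116, 114]
312 [62, 61, 61, 61, 60, 61, 62, 65, 63, 62, 65, 62, 61, 63, 62, 62, 62, 61, 66, 65, 56, 66, 61, 65, 62, 64, 61, 66, 63, 60, 63, 59, 62]
320 [67, 66, 66, 64, 67, 67, 65, 68, 63, 64, 64, 66, 66, 65, 61, 67, 66, 66, 66, 68, 68, 65, 67, 65, 65, 63, 66, 65, 66, 67, 67, 67, 67]
340 [88, 73, 113, 113, 112, 133, 133, 135, 30, 29, 32, 33, 32, 33, 39, 34, 32, 29, 30, 36, 29, 29, 32, 34, 21, 38, 27, 141, 141, 153, 111, 155, 35]
350 [32, 54, 114, 113, 118, 134, 135, 135, 36, 35, 34, 34, 31, 34, 37, 34, 26, 33, 29, 34, 32, 33, 31, 32, 34, 29, 29, 110, 142, 153, 114, 154, 39]
```

```bash
sed -e 's/<70/<95/' -e '/^for z0/,$d' sil.py > sil2.py; cat >> sil2.py <<'E'
val[80:,:]=0
e2=np.cross(AL,[0,1,0.]); Ct=R.T@(CR-np.array([.6025,-.1261,.3135])); dz=(Rc@Ct+tc)[2]
Co=Rc.T@(np.linalg.solve(K,[278.1,127.2,1.])*dz-tc); a=R.T@U
for ax in (0,.8,1.6,2.4):
    g=lambda q:f([ax,*q]); best=None
    for t in (0,30):
        z=np.array([-.6,-3.,5,t]); r=minimize(g,z,method="Nelder-Mead",options=dict(initial_simplex=np.vstack([z]+[z+d for d in np.diag([1,1.5,15,20])]),maxiter=500,xatol=.02,fatol=.01))
        r=minimize(g,r.x,method="Powell"); best=r if best is None or r.fun<best.fun else best
    p=best.x; lip=PL+ax/1e3*AL+p[0]/1e3*np.array([0,1.,0])+p[1]/1e3*e2; d=(lip-Co)*1e3
    print("ax",ax,"y,e2,ty,te2",p,"cost",best.fun,"| above",d@a,"y",d[1],"e2",d@e2)
E
python3 sil2.py; python3 -c "from h import *;print(read_state()['t'])"
```

```text
ax 0 y,e2,ty,te2 [-0.7549 -4.4713 18.2909 16.5585] cost 40.86000790084542 | above 10.94490743490008 y -0.7860269830506634 e2 -3.869965158589901
ax 0.8 y,e2,ty,te2 [-0.6654 -3.4144 16.1415  2.7394] cost 40.99279781589929 | above 11.747569083068441 y -0.6752079784688759 e2 -2.8137970913351498
ax 1.6 y,e2,ty,te2 [-0.6227 -2.6419 13.2609  9.6803] cost 42.45102150551458 | above 12.54890789020725 y -0.6112702942159911 e2 -2.041863711367469
ax 2.4 y,e2,ty,te2 [-0.5879 -1.6803 11.4106  0.6891] cost 45.62634658787192 | above 13.3500891092686 y -0.5551340792722499 e2 -1.0809577114211397
20.25
```

The fits agree with the contact height at a residual offset of about 1–2 mm in world y, 0.6 mm in x and 0.6° of tilt. I'll back off, correct that and press again.

```bash
python3 -m pendant '[{"x":-0.2,"y":0,"z":-0.17,"rx":0,"ry":0,"rz":0},{"x":-0.5,"y":0,"z":-0.42,"rx":0,"ry":0,"rz":0},{"x":-0.9,"y":0,"z":-0.76,"rx":0,"ry":0,"rz":0},{"x":-0.9,"y":0,"z":-0.76,"rx":0,"ry":0,"rz":0}]'
cat >> h.py <<'E'
_e2=np.cross(AL,[0,1,0.]); PL=PL+np.array([0,-.0006,0])-.0014*_e2; AL=AL+np.array([0,.010,0]); AL/=np.linalg.norm(AL); goal.__defaults__=(PL,AL,None,U)
E
python3 - <<'E'
from h import *
np.set_printoptions(precision=4,suppress=True)
s=read_state();print(s["wrist_force"])
for h in (.003,-.003,-.006,-.0095): print(h,goal(CR,h)[:2])
E
```

```text
t: 20.65
ee_pos: [0.6007, -0.1265, 0.3052]
orientation: [0.264, 0.557, 0.714, -0.333]
wrist_force: [0.1, -0.8, -1.1]
finger_gap: 0.0256
[ 0.0743 -0.784  -1.099 ]
0.003 (array([ 0.1283, -0.1333, -0.0835]), array([-0.0059, -0.0005,  0.0069]))
-0.003 (array([ 0.5871, -0.1498,  0.3028]), array([-0.0059, -0.0005,  0.0069]))
-0.006 (array([ 0.8165, -0.1581,  0.4959]), array([-0.0059, -0.0005,  0.0069]))
-0.0095 (array([ 1.0842, -0.1677,  0.7212]), array([-0.0059, -0.0005,  0.0069]))
```

```bash
python3 -m pendant '[{"x":0.13,"y":-0.13,"z":-0.08,"rx":-0.006,"ry":0,"rz":0.007},{"x":0.13,"y":-0.13,"z":-0.08,"rx":-0.006,"ry":0,"rz":0.007},{"x":0.35,"y":-0.14,"z":0.11,"rx":-0.006,"ry":0,"rz":0.007},{"x":0.59,"y":-0.15,"z":0.3,"rx":-0.006,"ry":0,"rz":0.007},{"x":0.74,"y":-0.155,"z":0.43,"rx":-0.006,"ry":0,"rz":0.007},{"x":0.9,"y":-0.16,"z":0.57,"rx":-0.006,"ry":0,"rz":0.007},{"x":1.05,"y":-0.165,"z":0.69,"rx":-0.006,"ry":0,"rz":0.007},{"x":1.05,"y":-0.165,"z":0.69,"rx":-0.006,"ry":0,"rz":0.007},{"x":1.05,"y":-0.165,"z":0.69,"rx":-0.006,"ry":0,"rz":0.007}]'
python3 look.py c8 16
```

```text
t: 21.55
ee_pos: [0.5967, -0.1256, 0.2933]
orientation: [0.267, 0.559, 0.713, -0.33]
wrist_force: [0.1, 0.2, 1.2]
finger_gap: 0.0255
t 22.35 F [0.19  0.297 0.785] sd [0.438 0.582 0.375] along axis 0.8151107134183981 | h now -9.08078005534138 lat mm [ 0.067  0.134 -0.018]
goal .0 (array([-0.692,  0.027, -0.578]), array([ 0., -0., -0.]), array([ 0.598, -0.125,  0.302]))
pred crown [277.377 150.944] lip [277.113 140.257] axis [0.206 0.026 0.978]
197 100
134 279.0 0 | 138 278.0 16 | 142 277.5 33 | 146 278.0 40 | 150 277.0 46 | 154 280.0 52 | 158 279.5 55 | 162 279.0 56 | 166 279.5 57 | 170 279.0 58 | 174 279.0 58 | 178 279.0 58 |
```

```bash
python3 -c "
from h import *
s=read_state();print(s['t'],s['finger_gap'],abs(s['qd']).max());print(close_job())"
```

```text
22.35 0.02543786274885963 0.0013624365512300894
the job is handed in; nothing more can be done
None
```

I turned the brightness ring from 1 to 3 in the holder, lifted the lamp out by its barrel with the gripper tilted about 50°, and pressed its cup over the cross. I handed the job in at 22 s with the lamp still held there.

**Checks that passed**
- **Ring:** a picture taken after the turn shows the index line on 3. I didn't read it again after the lift.
- **Egg:** it was the only brown egg with a cross, confirmed in enlarged crops. I left the purple ones alone.
- **Press:** the averaged force rise was about 2.7 N, or roughly 5 mm of cup travel. The silhouette rows also show the cup pushed in.
- **Steadiness:** joint speeds were near zero and the grip gap was 25.4 mm at hand-in.

**Checks that disagreed or stay uncertain**
- **Crown height:** the fixed cameras put the crown about 10 mm lower than the wrist camera did. I used the wrist value, which matched the nominal height and the contact height to about 1 mm.
- **Lamp tilt:** the lamp sat about 2° off in the jaws. I corrected for this and pressed a second time.
- **Centring:** across the wrist camera's depth direction I trust it only to about 1–2 mm. About 0.5 N of sideways force, close to the noise, remained at the end.
- **Final view:** I took no viewed picture after the second press because the limit was used up. I checked it by force and silhouette numbers only.

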